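# Change over the sample racks in the rack bay

### The arm

A 6-joint arm with a two-finger parallel gripper is mounted at the origin on the work surface. World frame = base frame: x ahead of the robot, y to its left, z up, the work surface at z = 0. Lengths are in m, angles in rad, forces in N, time in s.
With the tool pointing down it reaches from about 0.15 to 0.775 m from the base axis. Payload 6.1 kg.
Tool frame: the origin (TCP) lies at the very end of the fingers, on their centre line; the grasp point (between the pads) lies 19 mm behind it; y points along the fingers, x is the direction in which the jaws open and shut, and the axes are right-handed (so a half turn about y gives the same grasp; the last joint's range is limited). The gripper opens to 85 mm and grips with 20 to 120 N. Pads are 22 mm wide; open, the fingers measure 114 mm over their backs; the gripper's body (76 mm by 85 mm) begins 54 mm behind the grasp point. The pads swing forward as they close: fully open they stand 13 mm farther back than shut.
Start: joints at [-1.268, 0.126, -0.04, 1.405, 0, 1.571], TCP at [0.157, -0.501, 0.231] pointing down, gripper open.
Joint ranges: [-2.72, 2.72], [-0.95, 1.95], [-1.27, 1.35], [-1.78, 2.02], [-1.46, 1.47], [-3.14, 3.14]. Speed limits (rad/s): [2.39, 2.39, 3.01, 3.14, 3.14, 3.14].

### API

Orientations are given as a rotation vector (axis times angle).
In Python, from bench import status, vision, sign_off gives the robot as it stands.
- The arm moves only by the tool drive_tool, never from a script. Its argument "series" is a list of rows, each a list of 3 entries, a list of its own where there are three numbers: the finger opening in mm, from 0 to 85.4, then the shift along the tool's x, y, z in mm, then the turn, a rotation vector about the tool's x, y, z in rad. A call has 1 to 12 rows; each row shifts and turns the commanded pose from where the row before left it, along the tool's axes as they then stand; what a row does not reach is not made up. A row lasts 1/10 s, in which the tool goes at most 50 mm and 8.59 degrees, less where a joint would pass 70% of its speed; a pose out of reach is approached as far as the arm can. A call with a gripper value outside its range is refused whole. The fingers move at their own pace and stop on an object; "newtons" is the grip in N (left out, the last holds). Time passes only in rows, so rows that do not move let the fingers close. It gives the time, the measured TCP pose, the force and the opening at its end, in the units of the state.
- status.state(): the state, without advancing time (a new reading comes with each control period).
- vision.read_camera(name): name is "scene" or "top"; returns a dict with "image" (420x560x3 uint8, red, green, blue), "fx", "fy", "cx", "cy" (pixels), "R" (3x3) and "t" (3): a world point X has camera coordinates R X + t. Camera axes: x right, y down, z forward; pixel columns grow to the right and rows downward; lengths in m; the calibration is good to about 2 mm. A picture is of the moment at which its call begins. There is no depth.
- sign_off(): hands the job in, once; it reports no verdict.
Trained networks look in a picture, given as the dict that the camera call returned (one of the last four; its "shot" number tells which), for a name from the list of things; names that differ only in an ending like _2 or _b are one class to them, and where a whole thing is asked for, a point or a joint stands for the part that bears it (a point fixed in the world has none). Each returns a list of dicts, best first, with "conf" (0 to 1); they miss things now and then, are a little off and sometimes report something else, mostly with a low value. They report only what shows in the picture. A call takes as long as a camera call.
- vision.spot_in(picture, label): "box" ([left, top, width, height] in pixels, round what is visible of it).
- vision.cut_out(picture, label): "region" (420x560 bool, what is visible of it) and "box" ([left, top, width, height] in pixels, round what is visible of it).
- vision.place_of(picture, label): "xy" ([column, row] in pixels: a listed point, or the origin of a listed thing).
The state is a dict: "time": time; "q": joint angles; "joint_vel": joint speeds; "effort": joint torques, N m; "ee_pos": TCP position; "tcp_rot": TCP orientation; "ft_force": force on the tool from outside, world axes, zero at the start; "wrist_torque": the same for the moment, N m; "gripper_width": finger opening in m.
Only numpy, scipy, OpenCV 4.12 (cv2) and the standard library are available. Lean on these libraries where they do the work, as an engineer would, in place of code of your own. Each camera call takes 0.05 s, during which the arm holds its last target.

### The job

Change over the sample racks in the bay: swing the reader arm fully clear of the lanes, take every finished grey rack out and stand it in the green out tray, and slide each waiting coloured rack under the hood, tubes first, fully home in the lane whose clip has its colour. Then swing the reader arm back across the rack ends to its stop. Keep all racks upright and leave the other things on the bench where they are.

Things in the scene. Friction and masses are not known exactly. Their poses are not given: they have to be found in the camera images.
- bay: White three-lane rack bay fixed on the table. x: direction in which racks slide in; y: across the lanes. Origin: on the table, under the middle lane's middle line. Flat floor plate 15 mm thick, x = -110 to 170, y = -140 to 140 mm, open in front. Lanes' middle lines at y = 66, 0, -66 mm; guides 17 mm high, round-nosed, start at x = 38 mm and leave lanes 52 mm wide. End stop wall at x = 150 mm.
- reader_arm (a joint): Aluminium reader arm on an upright hinge at the bay's front corner, 36 to 60 mm above the table, 210 mm long. 0: at its stop, across the ends of racks that are home (8 mm clear of them); grows to 1.75 rad, swinging away from the hood, clockwise from above; at 1.57 it points along the bay's -x. Stays where left; about 2 N at the knob moves it.
- reader_knob (a point): Grip point of the arm's black upright knob, 18 mm diameter, on its axis, 100 mm above the table (knob top 118 mm, clear down to 60 mm), 153 mm from the hinge axis. It stands on a bracket in front of the arm, away from the racks.
- reader_hinge (a point): Point on the reader arm's hinge axis, 100 mm above the table (the post itself ends at 68 mm).
- clip_red: Red plastic clip, 30 x 42 x 7 mm, fixed on the hood roof's mouth edge above the middle line of its colour's lane; origin at its underside's centre, axes as the bay's. Clip order varies. A rack fully home in this lane has its origin at x = +9 mm, y = 0, z = -103 mm in the clip's frame.
- clip_yellow: Yellow plastic clip, 30 x 42 x 7 mm, fixed on the hood roof's mouth edge above the middle line of its colour's lane; origin at its underside's centre, axes as the bay's. Clip order varies.
- clip_blue: Blue plastic clip, 30 x 42 x 7 mm, fixed on the hood roof's mouth edge above the middle line of its colour's lane; origin at its underside's centre, axes as the bay's. Clip order varies.
- rack_red: Waiting sample rack, red, white caps (may be absent). 130 mm long, 46 wide, body 50 high, 0.24 kg, steel foot. Origin: centre of underside; +x runs lengthwise from grip end to tube end. Grip: upright ribbed tab, centre 48 mm behind the origin (-x), 28 mm long in x, 14 mm thick in y, top 95 mm up. Fixed capped tubes at x = -20 to 52 mm, tops 85 mm up.
- rack_yellow: Waiting sample rack, yellow, white caps (may be absent). Same shape and axes as the red one.
- rack_blue: Waiting sample rack, blue, white caps (may be absent). Same shape and axes as the red one.
- done_1: Finished sample rack, grey with black caps, home in one of the lanes at the start (may be absent). Same shape and axes as the red one.
- done_2: Finished sample rack, like done_1 (may be absent).
- done_3: Finished sample rack, like done_1 (may be absent).
- out_tray: Green open out tray fixed on the table, outer 190 mm in its x by 165 mm in its y, walls 4 mm thick and 26 mm high, floor 4 mm thick. Origin: centre of its underside. It takes two racks side by side, lying along its x at y = +38 and -38 mm.
- wash_bottle: Amber bottle, 64 mm diameter, 160 mm high. Bystander: leave alone. Origin at the centre of its underside.
- cool_block: Light blue cooling block for microtubes, 60 by 60 mm, 40 mm high. Bystander. Origin at the centre of its underside.
- tip_box: Blue tip box with clear lid, 80 by 120 by 67 mm. Bystander. Origin at the centre of its underside.
- cryo_box: Yellow storage box, 133 by 133 by 52 mm. Bystander. Origin at the centre of its underside.
- marker: White and blue marker pen lying down, 135 mm long, 15 mm thick, along its x. Bystander. Origin on its underside.
- tape_dispenser: Black tape dispenser, 150 by 60 mm, about 100 mm high. Bystander. Origin at the centre of its underside.
- microtube_rack: Orange microtube rack, 67 by 200 mm, 29 mm high. Bystander. Origin at the centre of its underside.
- hood_mouth (a point): Middle of the lower front edge of the smoked clear hood over the lanes (bay x = 52 mm). Hood from there to x = 168 mm; underside 112 mm, top 118 mm above the table (display to 130 mm at its back). A rack with its origin at bay x = -25 mm stands wholly in front of it; fully home its origin is at bay x = 85 mm and its tab in front of the hood.

How it is judged:
By the outcome, as a careful person would: the job done as asked, in the order asked, and still so for the second after the job is handed in, with the robot touching nothing.
Of done_1, done_2, done_3 only 1 to 2 are there at a start; the rules pass over those that are not, and their reading is None.
Of rack_red, rack_yellow, rack_blue only 2 to 3 are there at a start; the rules pass over those that are not, and their reading is None.
At some moment in a run one of rack_red, rack_yellow, rack_blue may be knocked a few centimetres aside while the robot is not near it.
It also fails if it takes over 210 s, if anything falls off the work surface, if the arm or the gripper's body presses on something with over 40 N, if the wrist force passes 120 N, or if a joint passes its speed limit or range.

## Working session

There is one attempt and no reset: what is moved stays moved. The work goes in short steps, Python scripts to look and compute and a tool call to move; the robot and the scene stay as the last step left them, time stands still between calls to the robot, and variables do not carry over. Pictures are saved under pics/ and viewed, and the job is handed in when it is done.

Besides the shell and the picture viewer there is one more tool, called after "Request:" as name([rows], argument=value, ...), one row to a line, values as JSON. drive_tool: Moves the arm, as the interface text tells. Its arguments: {"type":"object","properties":{"series":{"type":"array","items":{"type":"array"}},"newtons":{"type":"number"}},"required":["series"]}

```bash
ls; mkdir -p pics; python3 - <<'E'
from bench import status, vision
import cv2
print(status.state())
for n in("scene","top"):
    p=vision.read_camera(n)
    cv2.imwrite(f"pics/a_{n}.png",cv2.resize(p["image"][:,:,::-1],(784,588)))
    print(n,p["fx"],p["cx"],p["cy"],p["R"],p["t"],p["shot"])
E
```

```text
pics
{'time': 0.0, 'q': array([-1.26796627e+00,  1.26406289e-01, -4.06410904e-02,  1.40537785e+00,
        4.62860753e-07,  1.57078244e+00]), 'joint_vel': array([-0.00057706,  0.00050324, -0.00155672, -0.00042607,  0.00121649,
       -0.00112197]), 'effort': array([-1.07787280e-03, -4.35921335e+01,  3.52920413e+01,  1.76381716e-02,
        6.69514202e-05,  6.75385806e-06]), 'ee_pos': array([ 0.15644459, -0.50071861,  0.23049952]), 'tcp_rot': array([-1.33638826,  0.98422041, -0.98204273]), 'ft_force': array([ 0.27545421, -0.41451299,  0.26242111]), 'wrist_torque': array([0.00187066, 0.0465354 , 0.01234668]), 'gripper_width': 0.08511574023332064}
scene 497.90457289075493 282.62800934208093 209.10272955336006 [[ 0.58204358  0.81313585  0.00594624]
 [ 0.52263546 -0.36848094 -0.76881336]
 [-0.62295863  0.45059059 -0.63944559]] [-0.29284453 -0.18725996  1.68250058] 1
top 394.37111078621996 285.7087653381959 214.16609201522334 [[-0.00247568 -0.99961577 -0.02760779]
 [-0.99021654  0.00630232 -0.13939683]
 [ 0.13951726  0.02699259 -0.98985167]] [0.00569265 0.51171707 0.98452318] 2
```

View pics/a_scene.png

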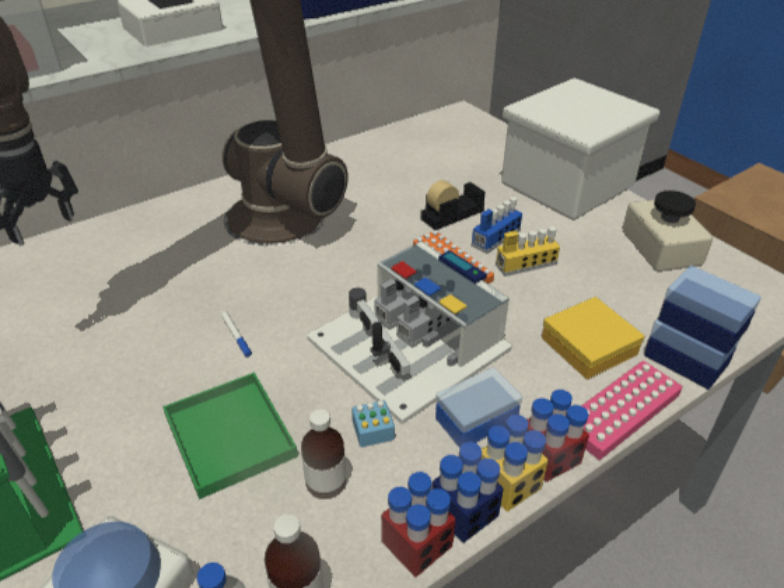

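View pics/a_top.png

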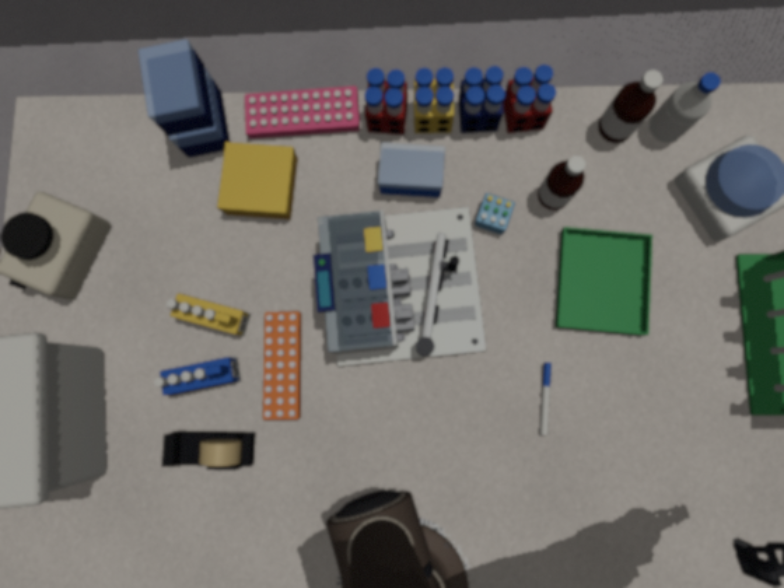

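```bash
cat > h.py <<'E'
from bench import status, vision
import numpy as np, cv2
from scipy.spatial.transform import Rotation as Ro
def ray(p,xy):
    R=np.array(p["R"]);t=np.array(p["t"])
    d=R.T@np.array([(xy[0]-p["cx"])/p["fx"],(xy[1]-p["cy"])/p["fy"],1])
    return -R.T@t,d
def atz(p,xy,z):
    c,d=ray(p,xy);return c+d*(z-c[2])/d[2]
def tri(a,b):
    A=np.zeros((3,3));y=np.zeros(3)
    for c,d in(a,b):
        d=d/np.linalg.norm(d);P=np.eye(3)-np.outer(d,d);A+=P;y+=P@c
    return np.linalg.solve(A,y)
def proj(p,X):
    c=np.array(p["R"])@X+np.array(p["t"]);return np.array([p["fx"]*c[0]/c[2]+p["cx"],p["fy"]*c[1]/c[2]+p["cy"]])
def st():
    s=status.state();print("t %.1f"%s["time"],"tcp",np.round(s["ee_pos"]*1000,1),"F",np.round(s["ft_force"],1),"w",round(s["gripper_width"]*1000,1),"q",np.round(s["q"],2));
    print(np.round(Ro.from_rotvec(s["tcp_rot"]).as_matrix(),3).tolist());return s
E
python3 - <<'E'
from h import *
st()
S=vision.read_camera("scene");T=vision.read_camera("top")
zs=dict(bay=0,reader_knob=.1,reader_hinge=.1,clip_red=.118,clip_yellow=.118,clip_blue=.118,rack_red=0,rack_yellow=0,rack_blue=0,done_1=.015,out_tray=0,wash_bottle=0,cool_block=0,tip_box=0,cryo_box=0,marker=0,tape_dispenser=0,microtube_rack=0,hood_mouth=.112)
for n,z in zs.items():
    for p,l in((S,"S"),(T,"T")):
        for r in vision.place_of(p,n)[:3]:
            print(n,l,round(r["conf"],2),np.round(r["xy"]),np.round(atz(p,r["xy"],z)[:2]*1000))
E
```

```text
t 0.1 tcp [ 156.4 -500.7  230.6] F [-0.8  0.2  0.3] w 85.3 q [-1.27  0.13 -0.04  1.41  0.    1.57]
[[0.298, -0.0, 0.955], [-0.955, 0.001, 0.298], [-0.001, -1.0, 0.0]]
bay S 0.69 [284. 249.] [545. -27.]
bay T 0.9 [297. 203.] [548. -27.]
reader_knob S 0.95 [268. 240.] [578. -98.]
reader_knob T 0.21 [272. 230.] [465.  34.]
reader_hinge S 0.62 [257. 197.] [425. -29.]
reader_hinge T 0.68 [304. 246.] [426. -42.]
clip_red S 0.51 [286. 191.] [464.  37.]
clip_red S 0.51 [324. 187.] [510. 132.]
clip_red T 0.73 [272. 230.] [463.  33.]
clip_red T 0.52 [156. 223.] [480. 312.]
clip_yellow S 0.63 [323. 221.] [616.  42.]
clip_yellow T 0.64 [265. 172.] [603.  50.]
clip_yellow T 0.2 [325. 186.] [567. -94.]
clip_blue S 0.58 [264. 305.] [ 753. -227.]
clip_blue S 0.43 [303. 207.] [544.  34.]
clip_blue T 0.63 [396. 138.] [ 685. -266.]
clip_blue T 0.61 [270. 200.] [536.  40.]
rack_yellow S 0.81 [377. 189.] [496. 363.]
rack_yellow T 0.73 [155. 224.] [492. 358.]
rack_blue S 0.73 [353. 168.] [370. 377.]
rack_blue T 0.66 [150. 270.] [371. 365.]
done_1 S 0.93 [308. 233.] [544.  56.]
done_1 S 0.86 [291. 222.] [4
[... 733 characters left out ...]
48.] [750. 273.]
cryo_box S 0.48 [168. 239.] [ 331. -260.]
cryo_box T 0.82 [188. 137.] [734. 274.]
cryo_box T 0.47 [154. 226.] [488. 360.]
cryo_box T 0.22 [266. 202.] [549.  58.]
marker S 0.58 [170. 240.] [ 337. -260.]
marker T 0.74 [389. 284.] [ 333. -264.]
marker T 0.54 [273. 230.] [475.  38.]
tape_dispenser S 0.96 [322. 153.] [240. 353.]
tape_dispenser S 0.15 [338. 298.] [758. -17.]
tape_dispenser T 0.64 [156. 321.] [237. 342.]
microtube_rack S 0.82 [320. 189.] [395. 218.]
microtube_rack S 0.56 [297. 210.] [434. 101.]
microtube_rack T 0.69 [201. 260.] [397. 230.]
hood_mouth S 0.87 [297. 212.] [547.  14.]
hood_mouth S 0.64 [264. 309.] [ 758. -230.]
hood_mouth T 0.16 [294. 125.] [723. -19.]
```

```bash
python3 - <<'E'
from h import *
S=vision.read_camera("scene");T=vision.read_camera("top")
cv2.imwrite("pics/b_top.png",cv2.resize(T["image"][140:270,215:355,::-1],None,fx=5.5,fy=4.5 and 4.5 if 0 else 4.5*5.5/5.5 if 0 else 4.4,interpolation=cv2.INTER_CUBIC))
cv2.imwrite("pics/b_scene.png",cv2.resize(S["image"][165:300,215:370,::-1],None,fx=5,fy=4.4,interpolation=cv2.INTER_CUBIC))
cv2.imwrite("pics/b_tray.png",cv2.resize(T["image"][155:245,390:475,::-1],None,fx=6,fy=6,interpolation=cv2.INTER_CUBIC))
E
```

```text
(no output)
```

View pics/b_top.png

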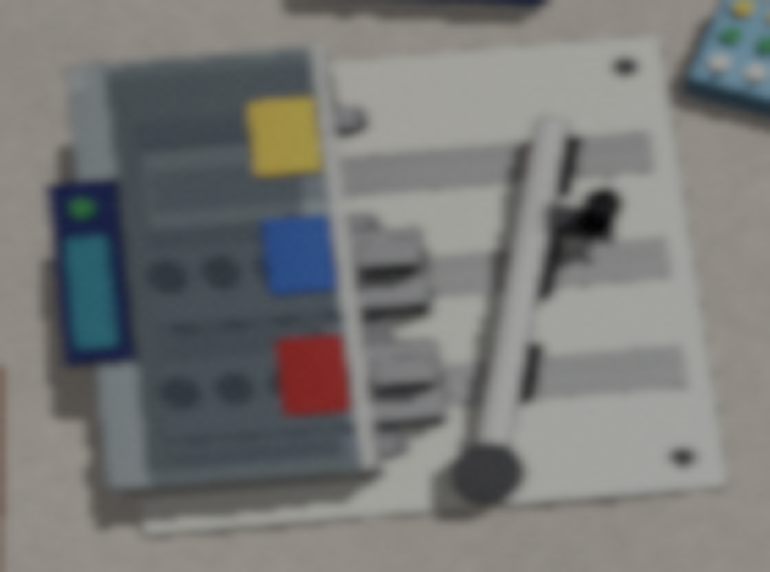

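View pics/b_scene.png

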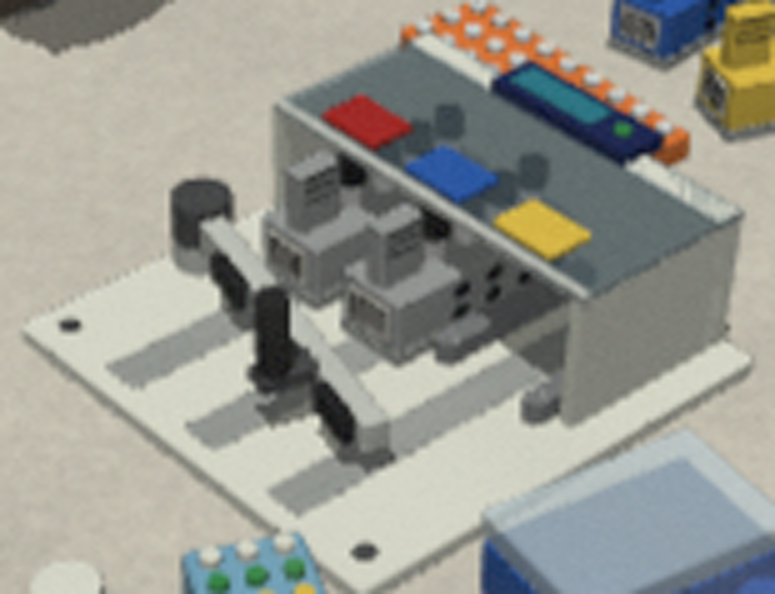

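View pics/b_tray.png

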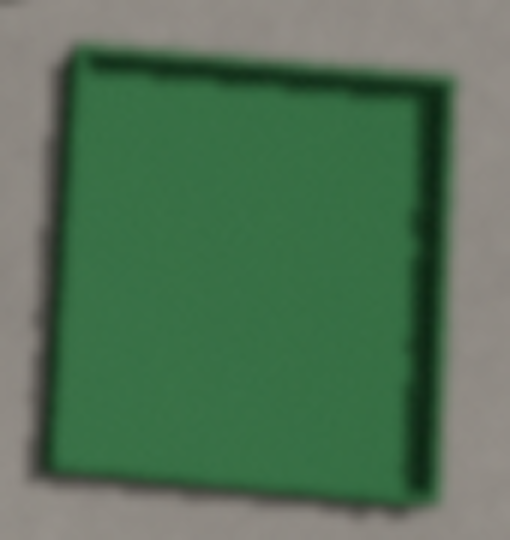

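```bash
python3 - <<'E'
from h import *
from scipy.optimize import least_squares
S=vision.read_camera("scene");T=vision.read_camera("top")
def up(u,fx,fy,ox,oy): return np.array([ox+(u[0]+.5)/fx-.5,oy+(u[1]+.5)/fy-.5])
fT=lambda u:up(u,5.5,4.4,215,140); fS=lambda u:up(u,5,4.4,215,165)
pts=[(T,fT((657,38)),(-110,-140,15)),(T,fT((725,483)),(-110,140,15)),(T,fT((145,533)),(170,140,15)),
(S,fS((25,330)),(-110,140,15)),(S,fS((365,588)),(-110,-140,15)),(S,fS((750,360)),(170,-140,15))]
for c,t,s in((-66,(283,137),(543,231)),(0,(298,255),(452,173)),(66,(312,374),(368,121))):
    pts+=[(T,fT(t),(76,c,125)),(S,fS(s),(76,c,125))]
def W(v,X): return np.append((Ro.from_euler("z",v[2]).as_matrix()@np.array(X))[:2]/1000+v[:2],X[2]/1000)
f=lambda v:np.concatenate([(proj(p,W(v,X))-u) for p,u,X in pts])
r=least_squares(f,[.546,-.027,1.65],loss="soft_l1",x_scale=[.01,.01,.1]);print(r.x,np.degrees(r.x[2]));print(np.round(f(r.x).reshape(-1,2),1).tolist())
v=r.x
g=lambda v:np.concatenate([(atz(p,u,X[2]/1000)-W(v,X))[:2]*1000 for p,u,X in pts])
print(np.round(g(v).reshape(-1,2)).tolist())
# camera-wise
for C in(S,T):
    q=least_squares(lambda v:np.concatenate([(proj(p,W(v,X))-u) for p,u,X in pts if p is C]),v).x;print(q)
# predicted hinge unknown: measured
hT=fT((487,472));hS=fS((202,190))
for z in(.068,): print("hinge",atz(T,hT,z),atz(S,hS,z))
print("knob top",atz(T,fT((600,210)),.1),atz(S,fS((273,330)),.1), tri(ray(T,fT((600,212))),ray(S,fS((273,328)))))
# tray: rim z .026 outer corners
c=[np.array([390+(u+.5)/6-.5,155+(w+.5)/6-.5]) for u,w in((78,45),(453,78),(437,500),(45,472))]
P=np.array([atz(T,x,.026)[:2] for x in c[:]])*1000;print(P.round(),P.mean(0),[np.linalg.norm(P[i]-P[i-1]).round() for i in range(4)])
# rack: network
E
```

```text
[ 0.54897413 -0.03316025  1.67302653] 95.85735941440723
[[0.5, -2.2], [1.3, 0.1], [-0.3, 0.2], [-2.1, -1.2], [-0.7, 1.2], [0.8, -1.0], [-0.5, -0.9], [-0.2, -1.7], [-0.5, -0.8], [-0.1, -1.1], [-0.3, -0.4], [-0.4, -1.1]]
[[-6.0, 2.0], [0.0, 3.0], [0.0, -1.0], [7.0, 2.0], [-2.0, 4.0], [2.0, -4.0], [-2.0, -1.0], [5.0, -4.0], [-2.0, -1.0], [4.0, -2.0], [-1.0, -1.0], [4.0, -2.0]]
[ 0.55145893 -0.03357405  1.67169514]
[ 0.54722026 -0.03322945  1.66870125]
hinge [ 0.42521256 -0.04035878  0.068     ] [ 0.4251908  -0.03733101  0.068     ]
knob top [ 0.56822141 -0.09117264  0.1       ] [ 0.58002755 -0.0960362   0.1       ] [ 0.5697479  -0.0907069   0.09059476]
[[ 650. -305.]
 [ 634. -467.]
 [ 449. -449.]
 [ 462. -283.]] [ 548.5354664  -376.07374601] [np.float64(190.0), np.float64(163.0), np.float64(186.0), np.float64(166.0)]
```

```bash
cat >> h.py <<'E'
def plan(wps,step=40,ang=7.5,g=85,start=None):
    """wps: list of (x,y,z mm, psi deg or None[,step]). prints rows"""
    s=status.state();R=Ro.from_rotvec(s["tcp_rot"]).as_matrix();p=s["ee_pos"]*1000
    psi=np.degrees(np.arctan2(R[1,2],R[0,2]));
    print("from",p.round(1),"psi",psi.round(1),"tilt",R[2].round(3))
    rows=[]
    p=p.copy()
    first=True
    for w in wps:
        tp=np.array(w[:3],float);tpsi=psi if w[3] is None else w[3];stp=w[4] if len(w)>4 else step
        da=(tpsi-psi+180)%360-180;n=max(1,int(np.ceil(max(np.linalg.norm(tp-p)/stp,abs(da)/ang))))
        p0=p.copy();a0=psi
        for i in range(1,n+1):
            t=p0+(tp-p0)*i/n
            a=np.radians(psi);z=np.array([np.cos(a),np.sin(a),0]);x=np.array([np.sin(a),-np.cos(a),0])
            d=t-p;sh=[round(d@x,1),round(-d[2],1),round(d@z,1)];tu=round(-np.radians(da/n),4)
            p=p+x*sh[0]+z*sh[2]-np.array([0,0,sh[1]]);psi-=np.degrees(tu)
            rows.append([g,sh,[0,tu,0]])
    for i in range(0,len(rows),12):
        print("["+",".join("[%g,[%g,%g,%g],[0,%g,0]]"%(r[0],*r[1],r[2][1]) for r in rows[i:i+12])+"]")
    print("end",p.round(1),round(psi,1))
E
python3 - <<'E'
from h import *
plan([(570,-92,190,-19.7)],step=32)
E
```

```text
from [ 156.5 -501.1  231.3] psi 17.3 tilt [-0. -1.  0.]
[[85,[-14.1,2.2,27.2],[0,0.034,0]],[85,[-14.9,2.1,26.7],[0,0.034,0]],[85,[-15.9,2.2,26.2],[0,0.034,0]],[85,[-16.8,2.2,25.6],[0,0.034,0]],[85,[-17.6,2.2,25],[0,0.034,0]],[85,[-18.5,2.1,24.4],[0,0.034,0]],[85,[-19.2,2.2,23.8],[0,0.034,0]],[85,[-20.1,2.2,23.1],[0,0.034,0]],[85,[-20.9,2.2,22.4],[0,0.034,0]],[85,[-21.6,2.1,21.7],[0,0.034,0]],[85,[-22.3,2.2,21],[0,0.034,0]],[85,[-23,2.2,20.1],[0,0.034,0]]]
[[85,[-23.7,2.1,19.4],[0,0.034,0]],[85,[-24.4,2.2,18.6],[0,0.034,0]],[85,[-24.9,2.2,17.7],[0,0.034,0]],[85,[-25.6,2.2,16.9],[0,0.034,0]],[85,[-26.1,2.1,16],[0,0.034,0]],[85,[-26.6,2.2,15],[0,0.034,0]],[85,[-27.2,2.2,14.2],[0,0.034,0]]]
end [570. -92. 190.] -19.7
```

Request:
drive_tool([
  [85,[0,0,0],[0,0.129,0]],
  [85,[0,0,0],[0,0.129,0]],
  [85,[0,0,0],[0,0.129,0]],
  [85,[0,0,0],[0,0.129,0]],
  [85,[0,0,0],[0,0.129,0]],
  [60,[-33,2.5,15.7],[0,0,0]],
  [60,[-33,2.5,15.7],[0,0,0]],
  [60,[-33,2.5,15.7],[0,0,0]],
  [60,[-33,2.5,15.7],[0,0,0]],
  [60,[-33,2.5,15.7],[0,0,0]],
  [60,[-33,2.5,15.7],[0,0,0]],
  [60,[-33,2.5,15.7],[0,0,0]],
])

```text
time: 3.5
ee_pos: [0.3384, -0.3192, 0.2139]
tcp_rot: [-1.027, 1.456, -1.457]
ft_force: [0.7, -0.4, 0.4]
gripper_width: 0.0598
```

Request:
drive_tool([
  [60,[-33,2.5,15.7],[0,0,0]],
  [60,[-33,2.5,15.7],[0,0,0]],
  [60,[-33,2.5,15.7],[0,0,0]],
  [60,[-33,2.5,15.7],[0,0,0]],
  [60,[-33,2.5,15.7],[0,0,0]],
  [60,[-33,2.5,15.7],[0,0,0]],
  [60,[-33,2.5,15.7],[0,0,0]],
  [60,[-33,2.5,15.7],[0,0,0]],
  [60,[-28,2.5,15.7],[0,0,0]],
  [60,[0,0,0],[0,0,0]],
])

```text
time: 4.5
ee_pos: [0.5535, -0.1373, 0.1919]
tcp_rot: [-1.041, 1.415, -1.371]
ft_force: [0.4, 0.1, -1.5]
gripper_width: 0.0603
```

```bash
python3 - <<'E'
from h import *
st();plan([(570,-92,90,-19.7)])
S=vision.read_camera("scene");T=vision.read_camera("top")
cv2.imwrite("pics/c.png",np.hstack([cv2.resize(S["image"][140:320,190:400,::-1],(390,334),interpolation=cv2.INTER_CUBIC),cv2.resize(T["image"][100:280,215:425,::-1],(390,334),interpolation=cv2.INTER_CUBIC)]))
E
```

```text
t 4.5 tcp [ 553.5 -137.3  191.9] F [ 0.4  0.1 -1.5] w 60.3 q [-0.26  0.21 -0.02  1.34  0.04  3.14]
[[-0.259, 0.009, 0.966], [-0.965, 0.038, -0.26], [-0.04, -0.999, -0.001]]
from [ 553.5 -137.3  191.9] psi -15.0 tilt [-0.04  -0.999 -0.001]
[[85,[-16,34,1.4],[0,0.0271,0]],[85,[-16,33.9,1],[0,0.0271,0]],[85,[-16.1,34,0.5],[0,0.0271,0]]]
end [570. -92.  90.] -19.7
```

View pics/c.png

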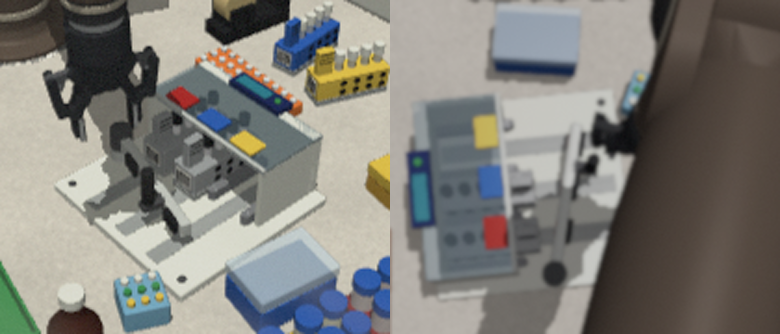

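Request:
drive_tool([
  [60,[0,0,0],[0,0,-0.04]],
  [60,[0,0,0],[0,-0.148,0]],
  [60,[0,0,0],[0,-0.148,0]],
  [60,[0,0,0],[0,-0.148,0]],
  [60,[0,0,0],[0,-0.148,0]],
  [60,[0,0,0],[0,-0.148,0]],
  [60,[0,0,0],[0,-0.148,0]],
  [60,[0,0,0],[0,-0.148,0]],
  [60,[0,0,0],[0,-0.148,0]],
  [60,[0,0,0],[0,-0.148,0]],
  [60,[0,0,0],[0,-0.148,0]],
  [60,[0,0,0],[0,0,0]],
])

```text
time: 5.8
ee_pos: [0.5496, -0.1442, 0.1933]
tcp_rot: [-1.55, 0.273, -0.273]
ft_force: [0.2, 0.0, -0.5]
gripper_width: 0.0598
```

```bash
python3 - <<'E'
from h import *
st();plan([(570,-92,150,70)])
E
```

```text
t 5.8 tcp [ 549.6 -144.2  193.3] F [ 0.2  0.  -0.5] w 59.8 q [-0.26  0.21 -0.02  1.34  0.    1.66]
[[0.94, 0.001, 0.341], [-0.341, 0.003, 0.94], [-0.0, -1.0, 0.003]]
from [ 549.6 -144.2  193.3] psi 70.1 tilt [-0.    -1.     0.003]
[[85,[0.7,21.6,28],[0,0.0007,0]],[85,[0.7,21.7,28],[0,0.0007,0]]]
end [570. -92. 150.] 70.0
```

Request:
drive_tool([
  [60,[0.7,15,28],[0,0,0]],
  [60,[0.7,15,28],[0,0,0]],
  [60,[0,10,0],[0,0,0]],
  [60,[0,0,0],[0,0,0]],
])

```text
time: 6.2
ee_pos: [0.5696, -0.0912, 0.1516]
tcp_rot: [-1.551, 0.276, -0.271]
ft_force: [-0.2, 1.0, 0.4]
gripper_width: 0.0599
```

```bash
python3 - <<'E'
from h import *
s=st()
S=vision.read_camera("scene");T=vision.read_camera("top")
for p in(S,T): print(proj(p,s["ee_pos"]), [ (round(r["conf"],2),np.round(r["xy"],1),atz(p,r["xy"],.1).round(3)) for r in vision.place_of(p,"reader_knob")[:2]])
cv2.imwrite("pics/d.png",np.hstack([cv2.resize(S["image"][140:320,190:400,::-1],(390,334),interpolation=cv2.INTER_CUBIC),cv2.resize(T["image"][100:280,215:425,::-1],(390,334),interpolation=cv2.INTER_CUBIC)]))
E
```

```text
t 6.2 tcp [569.6 -91.2 151.6] F [-0.2  1.   0.4] w 59.9 q [-0.16  0.24 -0.08  1.26  0.    1.76]
[[0.94, -0.002, 0.342], [-0.342, 0.003, 0.94], [-0.003, -1.0, 0.002]]
[268.17697259 220.59961667] [(0.71, array([268.9, 236.1]), array([ 0.569, -0.09 ,  0.1  ])), (0.64, array([285.6, 253.6]), array([ 0.642, -0.092,  0.1  ]))]
[325.17785062 182.13412899] []
```

View pics/d.png

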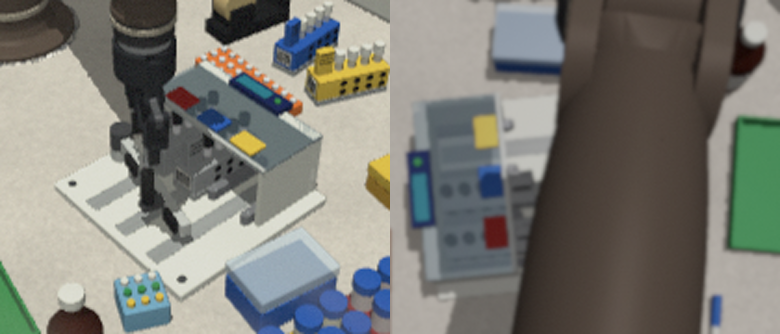

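Request:
drive_tool([
  [60,[0,18,0],[0,0,0]],
  [60,[0,18,0],[0,0,0]],
  [60,[0,18,0],[0,0,0]],
  [60,[0,17,0],[0,0,0]],
  [60,[0,0,0],[0,0,0]],
  [10,[0,0,0],[0,0,0]],
  [10,[0,0,0],[0,0,0]],
  [10,[0,0,0],[0,0,0]],
  [10,[0,0,0],[0,0,0]],
  [10,[0,0,0],[0,0,0]],
  [10,[0,0,0],[0,0,0]],
], newtons=40)

```text
time: 7.5
ee_pos: [0.5695, -0.0905, 0.0834]
tcp_rot: [-1.55, 0.273, -0.27]
ft_force: [-7.8, 2.5, 7.3]
gripper_width: 0.0171
```

```bash
python3 - <<'E'
from h import *
s=st()
h=np.array([425.2,-39.]);p=s["ee_pos"][:2]*1000
r=p-h;print(np.linalg.norm(r),np.degrees(np.arctan2(r[1],r[0])))
E
```

```text
t 7.5 tcp [569.5 -90.5  83.4] F [-7.8  2.5  7.3] w 17.1 q [-0.16  0.26 -0.2   1.11  0.    1.76]
[[0.941, -0.001, 0.34], [-0.34, 0.004, 0.941], [-0.002, -1.0, 0.004]]
153.24151152839946 -19.652963952878277
```

Request:
drive_tool([
  [10,[-0.6,0,-13.3],[0,0.0873,0]],
  [10,[-0.6,0,-13.3],[0,0.0873,0]],
  [10,[-0.6,0,-13.3],[0,0.0873,0]],
  [10,[-0.6,0,-13.3],[0,0.0873,0]],
  [10,[-0.6,0,-13.3],[0,0.0873,0]],
  [10,[-0.6,0,-13.3],[0,0.0873,0]],
])

```text
time: 8.1
ee_pos: [0.5253, -0.1549, 0.0834]
tcp_rot: [-1.455, 0.682, -0.68]
ft_force: [-4.3, 5.8, 7.8]
gripper_width: 0.017
```

```bash
python3 - <<'E'
from h import *
s=st()
h=np.array([425.2,-39.]);p=s["ee_pos"][:2]*1000
r=p-h;print(np.linalg.norm(r),np.degrees(np.arctan2(r[1],r[0])))
E
```

```text
t 8.1 tcp [ 525.3 -154.9   83.4] F [-4.3  5.8  7.8] w 17.0 q [-0.29  0.21 -0.27  1.09  0.01  2.15]
[[0.643, 0.002, 0.766], [-0.766, 0.006, 0.643], [-0.003, -1.0, 0.005]]
153.10943936335687 -49.1727995720089
```

Request:
drive_tool([
  [10,[-0.6,0,-13.3],[0,0.0873,0]],
  [10,[-0.6,0,-13.3],[0,0.0873,0]],
  [10,[-0.6,0,-13.3],[0,0.0873,0]],
  [10,[-0.6,0,-13.3],[0,0.0873,0]],
  [10,[-0.6,0,-13.3],[0,0.0873,0]],
  [10,[-0.6,0,-13.3],[0,0.0873,0]],
  [10,[-0.6,0,-13.3],[0,0.0873,0]],
  [10,[-0.6,0,-13.3],[0,0.0873,0]],
  [10,[-0.6,0,-13.3],[0,0.0873,0]],
])

```text
time: 9.0
ee_pos: [0.4151, -0.1913, 0.0834]
tcp_rot: [-1.161, 1.272, -1.274]
ft_force: [0.5, 2.6, 5.9]
gripper_width: 0.0169
```

```bash
python3 - <<'E'
from h import *
s=st()
h=np.array([425.2,-39.]);p=s["ee_pos"][:2]*1000
r=p-h;print(np.linalg.norm(r),np.degrees(np.arctan2(r[1],r[0])))
S=vision.read_camera("scene");T=vision.read_camera("top")
cv2.imwrite("pics/e.png",np.hstack([cv2.resize(S["image"][140:320,190:400,::-1],(390,334),interpolation=cv2.INTER_CUBIC),cv2.resize(T["image"][100:280,215:425,::-1],(390,334),interpolation=cv2.INTER_CUBIC)]))
E
```

```text
t 9.0 tcp [ 415.1 -191.3   83.4] F [0.5 2.6 5.9] w 16.9 q [-0.43  0.04 -0.46  1.07  0.    2.8 ]
[[-0.088, 0.004, 0.996], [-0.996, 0.003, -0.088], [-0.003, -1.0, 0.004]]
152.61404742921354 -93.78559848819239
```

View pics/e.png

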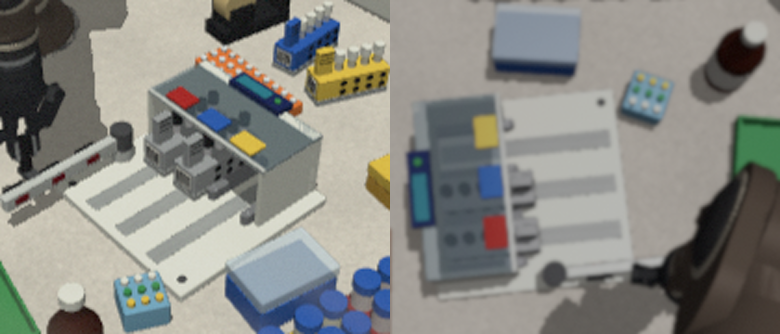

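Request:
drive_tool([
  [10,[-0.6,0,-13.3],[0,0.0873,0]],
  [10,[-0.3,0,-8],[0,0.05,0]],
  [10,[0,0,0],[0,0,0]],
])

```text
time: 9.4
ee_pos: [0.3935, -0.1882, 0.0834]
tcp_rot: [-1.092, 1.37, -1.372]
ft_force: [-2.0, -1.5, 6.4]
gripper_width: 0.0168
```

```bash
python3 - <<'E'
from h import *
s=st()
h=np.array([425.2,-39.]);p=s["ee_pos"][:2]*1000
r=p-h;print(np.linalg.norm(r),np.degrees(np.arctan2(r[1],r[0])))
E
```

```text
t 9.4 tcp [ 393.5 -188.2   83.4] F [-2.  -1.5  6.4] w 16.8 q [-0.45  0.   -0.5   1.07  0.    2.92]
[[-0.221, 0.003, 0.975], [-0.975, 0.001, -0.221], [-0.002, -1.0, 0.002]]
152.52840823997948 -102.00054567919747
```

Request:
drive_tool([
  [10,[-0.4,0,-10.7],[0,0.07,0]],
  [10,[0,0,0],[0,0,0]],
  [50,[0,0,0],[0,0,0]],
  [50,[0,0,0],[0,0,0]],
  [50,[0,0,0],[0,0,0]],
  [50,[0,-25,0],[0,0,0]],
  [50,[0,-30,0],[0,0,0]],
  [50,[0,-30,0],[0,0,0]],
  [50,[0,-25,0],[0,0,0]],
])

```text
time: 10.3
ee_pos: [0.3829, -0.185, 0.1928]
tcp_rot: [-1.054, 1.423, -1.418]
ft_force: [0.5, 1.1, -0.2]
gripper_width: 0.0502
```

```bash
python3 - <<'E'
from h import *
s=st()
S=vision.read_camera("scene");T=vision.read_camera("top")
cv2.imwrite("pics/f.png",np.hstack([cv2.resize(S["image"][140:320,190:400,::-1],(390,334),interpolation=cv2.INTER_CUBIC),cv2.resize(T["image"][100:280,215:425,::-1],(390,334),interpolation=cv2.INTER_CUBIC)]))
E
```

```text
t 10.3 tcp [ 382.9 -185.   192.8] F [ 0.5  1.1 -0.2] w 50.2 q [-0.45 -0.06 -0.32  1.32  0.    2.98]
[[-0.288, 0.0, 0.958], [-0.958, 0.004, -0.288], [-0.004, -1.0, -0.001]]
```

View pics/f.png

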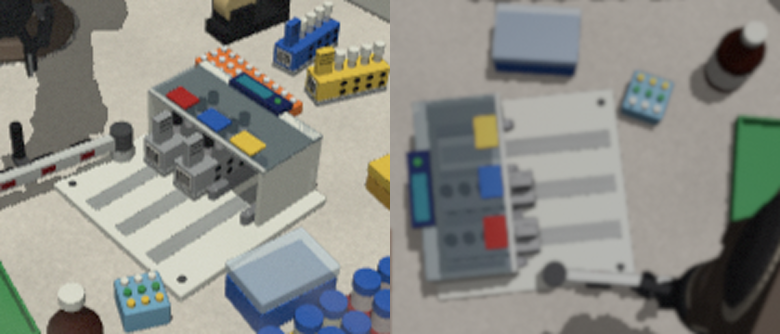

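```bash
python3 - <<'E'
from h import *
T=vision.read_camera("top");S=vision.read_camera("scene")
for n,c in(("blue",(545.3,3.6)),("red",(479.6,-3))):
    X=np.array([*c,110])/1000
    for p,ox,oy,f in((T,215,100,390/210),(S,190,140,390/210)):
        u=proj(p,X);print(n,u.round(1),((u-[ox,oy])*f).round())
im=T["image"][195:240,300:330,::-1]
im=T["image"].copy()
for c in((545.3,3.6),(479.6,-3)):
    for dx in(-14,14):
        for dy in(-7,7):
            u=proj(T,np.array([c[0]+dy,c[1]+dx,110])/1000).round().astype(int);im[u[1],u[0]]=[255,0,255]
im2=S["image"].copy()
for c in((545.3,3.6),(479.6,-3)):
    for dx in(-14,14):
        for dy in(-7,7):
            u=proj(S,np.array([c[0]+dy,c[1]+dx,110])/1000).round().astype(int);im2[u[1],u[0]]=[255,0,255]
k=dict(dsize=(390,390),interpolation=cv2.INTER_NEAREST)
cv2.imwrite("pics/g.png",np.hstack([cv2.resize(im[180:240,255:315,::-1],**k),cv2.resize(im2[190:250,250:310,::-1],**k)]))
plan([(545.9,1.5,190,None)])
E
```

```text
blue [284.8 196.1] [130. 179.]
blue [293.6 213.7] [192. 137.]
red [287.6 223.1] [135. 229.]
red [276.8 201.5] [161. 114.]
from [ 383.  -185.2  191.5] psi -16.7 tilt [-0.003 -1.    -0.   ]
[[85,[-32.2,0.2,14.6],[0,-0,0]],[85,[-32.3,0.2,14.6],[0,-0,0]],[85,[-32.2,0.2,14.6],[0,-0,0]],[85,[-32.3,0.2,14.6],[0,-0,0]],[85,[-32.2,0.2,14.6],[0,-0,0]],[85,[-32.2,0.3,14.6],[0,-0,0]],[85,[-32.3,0.2,14.6],[0,-0,0]]]
end [545.9   1.5 190. ] -16.7
```

View pics/g.png

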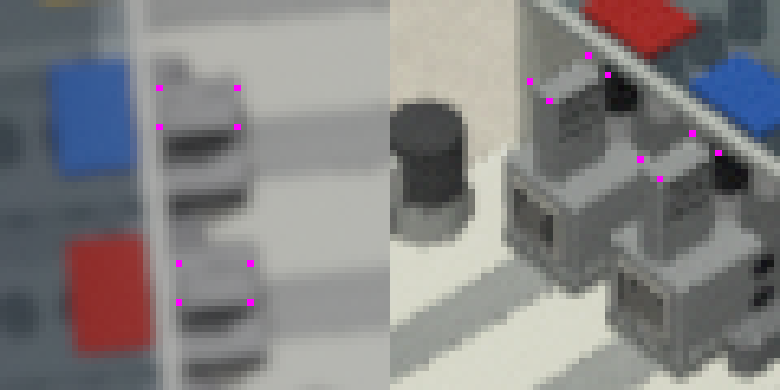

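Request:
drive_tool([
  [50,[0,0,0],[0,-0.14,0]],
  [50,[0,0,0],[0,-0.14,0]],
  [50,[0,0,0],[0,-0.14,0]],
  [50,[0,0,0],[0,-0.14,0]],
  [50,[0,0,0],[0,-0.14,0]],
  [50,[0,0,0],[0,-0.14,0]],
  [50,[0,0,0],[0,-0.14,0]],
  [50,[0,0,0],[0,-0.14,0]],
  [50,[0,0,0],[0,-0.14,0]],
  [50,[0,0,0],[0,-0.14,0]],
  [50,[0,0,0],[0,-0.14,0]],
  [50,[0,0,0],[0,-0.14,0]],
])

```text
time: 11.7
ee_pos: [0.382, -0.1847, 0.1898]
tcp_rot: [-1.562, 0.141, -0.137]
ft_force: [0.6, 0.1, 0.7]
gripper_width: 0.0501
```

Request:
drive_tool([
  [50,[0,0,0],[0,-0.14,0]],
  [50,[0,0,0],[0,-0.14,0]],
])

```text
time: 11.9
ee_pos: [0.382, -0.1847, 0.1898]
tcp_rot: [-1.564, -0.079, 0.082]
ft_force: [0.6, 0.6, 0.6]
gripper_width: 0.0499
```

```bash
python3 - <<'E'
from h import *
st()
plan([(545.9,1.5,190,95.7)])
E
```

```text
t 11.9 tcp [ 382.  -184.7  189.8] F [0.6 0.6 0.6] w 49.9 q [-0.45 -0.06 -0.32  1.31  0.    1.02]
[[0.995, -0.002, -0.102], [0.102, 0.005, 0.995], [-0.002, -1.0, 0.005]]
from [ 382.  -184.7  189.8] psi 95.9 tilt [-0.002 -1.     0.005]
[[85,[26,-0,24.1],[0,0.0004,0]],[85,[26,-0.1,24],[0,0.0004,0]],[85,[26,0,24.1],[0,0.0004,0]],[85,[26,-0,24.1],[0,0.0004,0]],[85,[25.9,-0.1,24.1],[0,0.0004,0]],[85,[26,0,24.1],[0,0.0004,0]],[85,[26,-0,24.2],[0,0.0004,0]]]
end [545.9   1.5 190. ] 95.7
```

Request:
drive_tool([
  [44,[26,0,24.1],[0,0,0]],
  [44,[26,0,24.1],[0,0,0]],
  [44,[26,0,24.1],[0,0,0]],
  [44,[26,0,24.1],[0,0,0]],
  [44,[26,0,24.1],[0,0,0]],
  [44,[26,0,24.1],[0,0,0]],
  [44,[26,0,24.1],[0,0,0]],
  [44,[0,25,0],[0,0,0]],
  [44,[0,25,0],[0,0,0]],
  [44,[0,0,0],[0,0,0]],
])

```text
time: 12.9
ee_pos: [0.5449, 0.0009, 0.1371]
tcp_rot: [-1.566, -0.07, 0.083]
ft_force: [-1.0, 0.1, 0.1]
gripper_width: 0.0441
```

```bash
python3 - <<'E'
from h import *
s=st();p=s["ee_pos"]
S=vision.read_camera("scene")
im=S["image"].copy()
print(proj(S,p))
cv2.imwrite("pics/i.png",cv2.resize(im[170:270,230:350,::-1],(780,600),interpolation=cv2.INTER_CUBIC))
plan([(545.9,1.5,75,95.7)])
E
```

```text
t 12.9 tcp [544.9   0.9 137.1] F [-1.   0.1  0.1] w 44.1 q [-0.    0.19 -0.18  1.22  0.    1.47]
[[0.995, -0.008, -0.097], [0.097, 0.003, 0.995], [-0.008, -1.0, 0.004]]
[292.87244135 205.83108902]
from [545.7   0.7 139.4] psi 95.6 tilt [-0.005 -1.     0.004]
[[85,[0.1,32.2,0.4],[0,-0.0013,0]],[85,[0.1,32.2,0.4],[0,-0.0013,0]]]
end [545.9   1.5  75. ] 95.7
```

View pics/i.png

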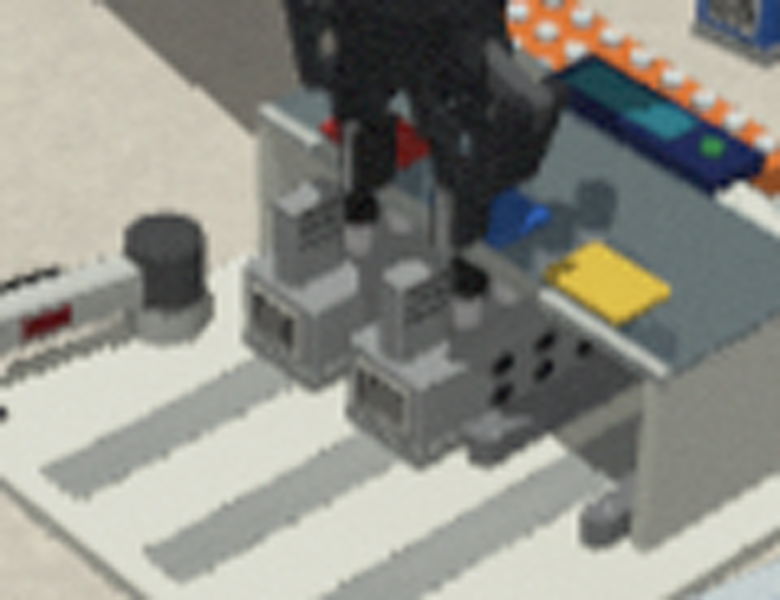

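Request:
drive_tool([
  [44,[0,16,0],[0,0,0]],
  [44,[0,16,0],[0,0,0]],
  [44,[0,16,0],[0,0,0]],
  [44,[0,16,0],[0,0,0]],
  [44,[0,0,0],[0,0,0]],
], newtons=60)

```text
time: 13.45
ee_pos: [0.5467, 0.0004, 0.0772]
tcp_rot: [-1.566, -0.074, 0.077]
ft_force: [-0.9, -1.0, 0.9]
gripper_width: 0.0442
```

Request:
drive_tool([
  [8,[0,0,0],[0,0,0]],
  [8,[0,0,0],[0,0,0]],
  [8,[0,0,0],[0,0,0]],
  [8,[0,0,0],[0,0,0]],
  [8,[0,0,0],[0,0,0]],
], newtons=60)

```text
time: 13.95
ee_pos: [0.5481, 0.0005, 0.0792]
tcp_rot: [-1.566, -0.077, 0.074]
ft_force: [-2.9, -1.4, 5.6]
gripper_width: 0.0133
```

```bash
python3 - <<'E'
from h import *
s=st()
E
```

```text
t 13.9 tcp [5.481e+02 5.000e-01 7.920e+01] F [-2.9 -1.4  5.6] w 13.3 q [-0.    0.21 -0.28  1.08  0.    1.47]
[[0.995, 0.002, -0.096], [0.096, 0.003, 0.995], [0.002, -1.0, 0.003]]
```

Request:
drive_tool([
  [8,[0,0,-8],[0,0,0]],
  [8,[0,0,-16],[0,0,0]],
  [8,[0,0,-20],[0,0,0]],
  [8,[0,0,-20],[0,0,0]],
  [8,[0,0,-22],[0,0,0]],
  [8,[0,0,-22],[0,0,0]],
  [8,[0,0,-20],[0,0,0]],
  [8,[0,0,0],[0,0,0]],
], newtons=80)

```text
time: 14.75
ee_pos: [0.5616, -0.129, 0.0793]
tcp_rot: [-1.568, -0.077, 0.071]
ft_force: [1.2, -2.7, 6.1]
gripper_width: 0.0131
```

```bash
python3 - <<'E'
from h import *
s=st()
S=vision.read_camera("scene");T=vision.read_camera("top")
cv2.imwrite("pics/j.png",np.hstack([cv2.resize(S["image"][140:320,190:400,::-1],(390,334),interpolation=cv2.INTER_CUBIC),cv2.resize(T["image"][100:280,215:425,::-1],(390,334),interpolation=cv2.INTER_CUBIC)]))
E
```

```text
t 14.8 tcp [ 561.6 -129.    79.3] F [ 1.2 -2.7  6.1] w 13.1 q [-0.23  0.26 -0.21  1.1   0.    1.25]
[[0.996, 0.004, -0.094], [0.094, 0.002, 0.996], [0.004, -1.0, 0.001]]
```

View pics/j.png

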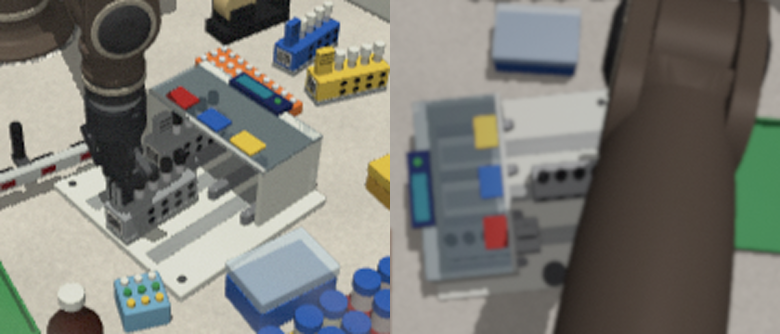

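Request:
drive_tool([
  [8,[0,-20,0],[0,0,0]],
  [8,[0,-25,0],[0,0,0]],
  [8,[0,-25,0],[0,0,0]],
  [8,[0,-25,0],[0,0,0]],
  [8,[0,-15,0],[0,0,0]],
  [8,[-9.4,0,-27.2],[0,0,0]],
  [8,[-9.4,0,-27.2],[0,0,0]],
  [8,[-9.4,0,-27.2],[0,0,0]],
  [8,[-9.4,0,-27.2],[0,0,0]],
  [8,[-9.4,0,-27.2],[0,0,0]],
  [8,[-9.4,0,-27.2],[0,0,0]],
  [8,[-9.4,0,-27.2],[0,0,0]],
])

```text
time: 16.05
ee_pos: [0.5126, -0.3241, 0.1865]
tcp_rot: [-1.566, -0.076, 0.076]
ft_force: [0.5, -0.5, -1.9]
gripper_width: 0.0128
```

Request:
drive_tool([
  [8,[-9.4,0,-27.2],[0,0,0]],
  [8,[-9.4,0,-27.2],[0,0,0]],
  [8,[-9.4,0,-27.2],[0,0,0]],
  [8,[0,0,0],[0,0.1,0]],
  [8,[0,0,0],[0,0.14,0]],
  [8,[0,0,0],[0,0.14,0]],
  [8,[0,0,0],[0,0.14,0]],
  [8,[0,0,0],[0,0.14,0]],
  [8,[0,0,0],[0,0.14,0]],
  [8,[0,0,0],[0,0.14,0]],
  [8,[0,0,0],[0,0.14,0]],
  [8,[0,0,0],[0,0.14,0]],
])

```text
time: 17.25
ee_pos: [0.4927, -0.4069, 0.186]
tcp_rot: [-1.383, 0.88, -0.876]
ft_force: [-0.2, -0.5, -3.0]
gripper_width: 0.0131
```

Request:
drive_tool([
  [8,[0,0,0],[0,0.14,0]],
  [8,[0,0,0],[0,0.14,0]],
  [8,[0,0,0],[0,0.14,0]],
  [8,[0,0,0],[0,0.14,0]],
  [8,[0,0,0],[0,0,0]],
])

```text
time: 17.75
ee_pos: [0.4926, -0.4069, 0.1861]
tcp_rot: [-1.151, 1.294, -1.289]
ft_force: [-0.5, 0.1, -1.9]
gripper_width: 0.0131
```

```bash
python3 - <<'E'
from h import *
s=st()
plan([(494,-408.6,100,-6)])
S=vision.read_camera("scene");T=vision.read_camera("top")
cv2.imwrite("pics/k.png",np.hstack([cv2.resize(S["image"][180:420,60:340,::-1],(390,334),interpolation=cv2.INTER_CUBIC),cv2.resize(T["image"][100:280,290:500,::-1],(390,334),interpolation=cv2.INTER_CUBIC)]))
E
```

```text
t 17.8 tcp [ 492.6 -406.9  186.1] F [-0.5  0.1 -1.9] w 13.1 q [-0.69  0.35  0.15  1.37  0.    2.56]
[[-0.113, -0.0, 0.994], [-0.994, 0.004, -0.113], [-0.004, -1.0, -0.001]]
from [ 492.6 -406.9  186.1] psi -6.5 tilt [-0.004 -1.    -0.001]
[[85,[0.5,28.7,0.5],[0,-0.0028,0]],[85,[0.5,28.7,0.5],[0,-0.0028,0]],[85,[0.6,28.7,0.6],[0,-0.0028,0]]]
end [ 494.  -408.6  100. ] -6.0
```

View pics/k.png

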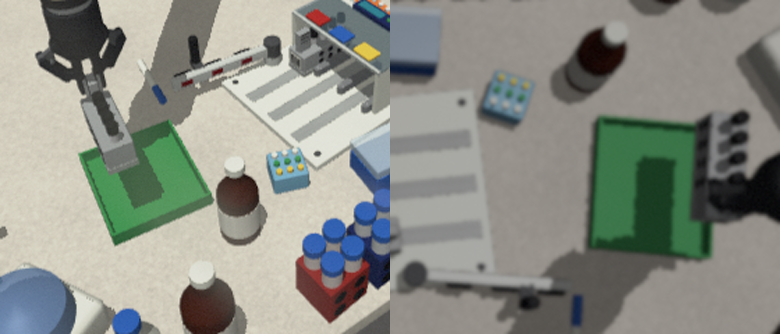

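Request:
drive_tool([
  [8,[1.5,28,1.5],[0,0,0]],
  [8,[0,28,0],[0,0,0]],
  [8,[0,28,0],[0,0,0]],
  [8,[0,20,0],[0,0,0]],
  [8,[0,6,0],[0,0,0]],
  [8,[0,4,0],[0,0,0]],
  [8,[0,3,0],[0,0,0]],
  [8,[0,0,0],[0,0,0]],
])

```text
time: 18.65
ee_pos: [0.4945, -0.4085, 0.0706]
tcp_rot: [-1.151, 1.292, -1.29]
ft_force: [0.3, -0.5, -2.7]
gripper_width: 0.013
```

Request:
drive_tool([
  [8,[0,1.5,0],[0,0,0]],
  [8,[0,1.5,0],[0,0,0]],
  [8,[0,0,0],[0,0,0]],
])

```text
time: 18.95
ee_pos: [0.4947, -0.4085, 0.0683]
tcp_rot: [-1.151, 1.291, -1.291]
ft_force: [-0.5, 0.5, 3.5]
gripper_width: 0.0129
```

Request:
drive_tool([
  [44,[0,0,0],[0,0,0]],
  [44,[0,0,0],[0,0,0]],
  [44,[0,0,0],[0,0,0]],
  [44,[0,-20,0],[0,0,0]],
  [44,[0,-30,0],[0,0,0]],
  [44,[0,-35,0],[0,0,0]],
  [44,[0,-35,0],[0,0,0]],
  [44,[0,0,0],[0,-0.14,0]],
  [44,[0,0,0],[0,-0.14,0]],
  [44,[0,0,0],[0,-0.14,0]],
  [44,[0,0,0],[0,-0.14,0]],
  [44,[0,0,0],[0,-0.14,0]],
])

```text
time: 20.15
ee_pos: [0.4941, -0.4086, 0.1868]
tcp_rot: [-1.43, 0.763, -0.761]
ft_force: [0.4, -0.4, -0.2]
gripper_width: 0.0443
```

Request:
drive_tool([
  [44,[0,0,0],[0,-0.14,0]],
  [44,[0,0,0],[0,-0.14,0]],
  [44,[0,0,0],[0,-0.14,0]],
  [44,[0,0,0],[0,-0.14,0]],
  [44,[0,0,0],[0,-0.14,0]],
  [44,[0,0,0],[0,-0.14,0]],
  [44,[0,0,0],[0,-0.14,0]],
  [44,[0,0,0],[0,-0.1,0]],
  [44,[0,0,0],[0,0,0]],
])

```text
time: 21.05
ee_pos: [0.494, -0.4085, 0.1867]
tcp_rot: [-1.566, -0.076, 0.075]
ft_force: [0.2, -0.5, -1.0]
gripper_width: 0.0442
```

```bash
python3 - <<'E'
from h import *
s=st()
# red tab = blue tab measured (548.1,.5) shifted 66 along bay y, yaw 95.6
plan([(548.1-65.7-.5,.5-6.4,150,95.6)],step=35)
S=vision.read_camera("scene");T=vision.read_camera("top")
cv2.imwrite("pics/l.png",np.hstack([cv2.resize(S["image"][180:420,60:340,::-1],(390,334),interpolation=cv2.INTER_CUBIC),cv2.resize(T["image"][100:280,290:500,::-1],(390,334),interpolation=cv2.INTER_CUBIC)]))
E
```

```text
t 21.1 tcp [ 494.  -408.5  186.7] F [ 0.2 -0.5 -1. ] w 44.2 q [-0.69  0.35  0.15  1.37  0.    0.78]
[[0.995, 0.0, -0.097], [0.097, 0.004, 0.995], [0.001, -1.0, 0.003]]
from [ 494.  -408.5  186.7] psi 95.5 tilt [ 0.001 -1.     0.003]
[[85,[2.2,3.1,33.5],[0,-0.0001,0]],[85,[2.3,3,33.5],[0,-0.0001,0]],[85,[2.2,3.1,33.5],[0,-0.0001,0]],[85,[2.3,3,33.5],[0,-0.0001,0]],[85,[2.2,3.1,33.5],[0,-0.0001,0]],[85,[2.2,3.1,33.5],[0,-0.0001,0]],[85,[2.3,3,33.5],[0,-0.0001,0]],[85,[2.3,3.1,33.4],[0,-0.0001,0]],[85,[2.2,3.1,33.5],[0,-0.0001,0]],[85,[2.3,3,33.5],[0,-0.0001,0]],[85,[2.2,3.1,33.5],[0,-0.0001,0]],[85,[2.3,3,33.5],[0,-0.0001,0]]]
end [481.9  -5.9 150. ] 95.6
```

View pics/l.png

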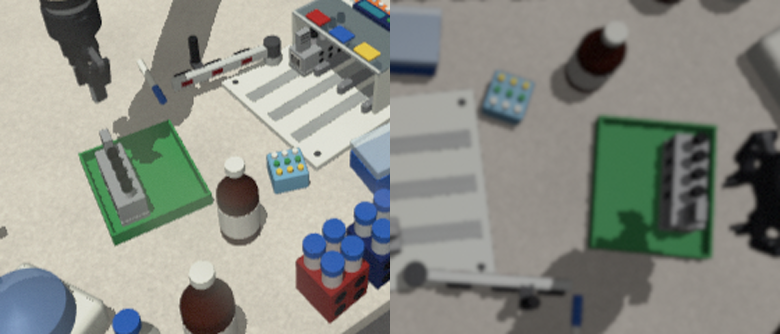

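Request:
drive_tool([
  [44,[2.2,0,33.5],[0,0,0]],
  [44,[2.2,0,33.5],[0,0,0]],
  [44,[2.2,0,33.5],[0,0,0]],
  [44,[2.2,0,33.5],[0,0,0]],
  [44,[2.2,0,33.5],[0,0,0]],
  [44,[2.2,0,33.5],[0,0,0]],
  [44,[2.2,0,33.5],[0,0,0]],
  [44,[2.2,0,33.5],[0,0,0]],
  [44,[2.2,0,33.5],[0,0,0]],
  [44,[2.2,10,33.5],[0,0,0]],
  [44,[2.2,13,33.5],[0,0,0]],
  [44,[2.2,13,33.5],[0,0,0]],
])

```text
time: 22.35
ee_pos: [0.4815, -0.0044, 0.1522]
tcp_rot: [-1.566, -0.075, 0.073]
ft_force: [-0.1, -0.8, 1.1]
gripper_width: 0.0439
```

```bash
python3 - <<'E'
from h import *
s=st()
plan([(481.9,-5.9,77,95.6)],step=18)
S=vision.read_camera("scene")
cv2.imwrite("pics/m.png",cv2.resize(S["image"][170:270,230:350,::-1],(780,600),interpolation=cv2.INTER_CUBIC))
E
```

```text
t 22.4 tcp [481.5  -4.4 152.2] F [-0.1 -0.8  1.1] w 43.9 q [-0.01  0.06 -0.29  1.22  0.    1.47]
[[0.996, 0.002, -0.094], [0.094, 0.003, 0.996], [0.002, -1.0, 0.003]]
from [481.5  -4.4 152.2] psi 95.4 tilt [ 0.002 -1.     0.003]
[[85,[0,15,-0.3],[0,-0.0007,0]],[85,[0.1,15.1,-0.3],[0,-0.0007,0]],[85,[0,15,-0.3],[0,-0.0007,0]],[85,[0.1,15,-0.3],[0,-0.0007,0]],[85,[0,15.1,-0.3],[0,-0.0007,0]]]
end [481.9  -5.9  77. ] 95.6
```

View pics/m.png

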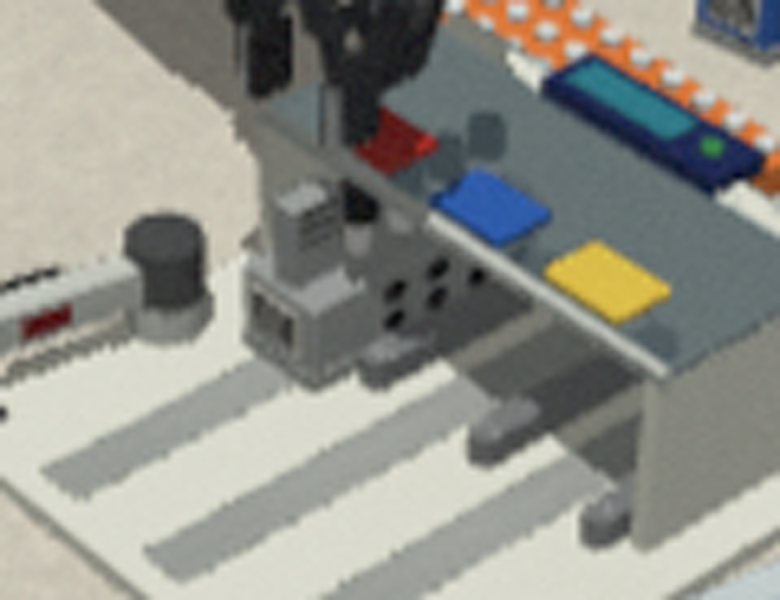

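Request:
drive_tool([
  [44,[0,15,-0.4],[0,0,0]],
  [44,[0,15,-0.4],[0,0,0]],
  [44,[0,15,-0.4],[0,0,0]],
  [44,[0,15,-0.4],[0,0,0]],
  [44,[0,15,0],[0,0,0]],
  [44,[0,0,0],[0,0,0]],
  [8,[0,0,0],[0,0,0]],
  [8,[0,0,0],[0,0,0]],
  [8,[0,0,0],[0,0,0]],
  [8,[0,0,0],[0,0,0]],
  [8,[0,0,0],[0,0,0]],
], newtons=60)

```text
time: 23.5
ee_pos: [0.4822, -0.0072, 0.0778]
tcp_rot: [-1.566, -0.077, 0.074]
ft_force: [-0.9, -0.6, 1.5]
gripper_width: 0.0131
```

```bash
python3 - <<'E'
from h import *
s=st()
E
```

```text
t 23.5 tcp [482.2  -7.2  77.8] F [-0.9 -0.6  1.5] w 13.1 q [-0.02  0.09 -0.42  1.06  0.    1.46]
[[0.995, 0.002, -0.096], [0.096, 0.003, 0.995], [0.002, -1.0, 0.003]]
```

Request:
drive_tool([
  [8,[0,0,-8],[0,0,0]],
  [8,[0,0,-18],[0,0,0]],
  [8,[0,0,-26],[0,0,0]],
  [8,[0,0,-26],[0,0,0]],
  [8,[0,0,-26],[0,0,0]],
  [8,[0,0,-26],[0,0,0]],
  [8,[0,0,0],[0,0,0]],
  [8,[0,-20,0],[0,0,0]],
  [8,[0,-25,0],[0,0,0]],
  [8,[0,-25,0],[0,0,0]],
  [8,[0,-25,0],[0,0,0]],
  [8,[0,-17,0],[0,0,0]],
], newtons=80)

```text
time: 24.7
ee_pos: [0.4944, -0.1374, 0.1902]
tcp_rot: [-1.567, -0.077, 0.074]
ft_force: [0.8, 0.3, -1.5]
gripper_width: 0.0129
```

Request:
drive_tool([
  [8,[-1.8,0,-28],[0,0,0]],
  [8,[-1.8,0,-28],[0,0,0]],
  [8,[-1.8,0,-28],[0,0,0]],
  [8,[-1.8,0,-28],[0,0,0]],
  [8,[-1.8,0,-28],[0,0,0]],
  [8,[-1.8,0,-28],[0,0,0]],
  [8,[-1.8,0,-28],[0,0,0]],
  [8,[0,0,0],[0,0.1,0]],
  [8,[0,0,0],[0,0.14,0]],
  [8,[0,0,0],[0,0.14,0]],
  [8,[0,0,0],[0,0.14,0]],
  [8,[0,0,0],[0,0.14,0]],
])

```text
time: 25.9
ee_pos: [0.5001, -0.3336, 0.1874]
tcp_rot: [-1.521, 0.447, -0.445]
ft_force: [-0.4, -0.5, -1.2]
gripper_width: 0.0128
```

Request:
drive_tool([
  [8,[0,0,0],[0,0.14,0]],
  [8,[0,0,0],[0,0.14,0]],
  [8,[0,0,0],[0,0.14,0]],
  [8,[0,0,0],[0,0.14,0]],
  [8,[0,0,0],[0,0.14,0]],
  [8,[0,0,0],[0,0.14,0]],
  [8,[0,0,0],[0,0.14,0]],
  [8,[0,0,0],[0,0.13,0]],
  [8,[0,0,0],[0,0,0]],
])

```text
time: 26.8
ee_pos: [0.5002, -0.3334, 0.1875]
tcp_rot: [-1.156, 1.287, -1.282]
ft_force: [-0.1, -0.5, -2.7]
gripper_width: 0.0126
```

```bash
python3 - <<'E'
from h import *
s=st()
plan([(500.7,-332.5,72,-6)],step=30)
S=vision.read_camera("scene");T=vision.read_camera("top")
cv2.imwrite("pics/n.png",np.hstack([cv2.resize(S["image"][180:420,60:340,::-1],(390,334),interpolation=cv2.INTER_CUBIC),cv2.resize(T["image"][100:280,290:500,::-1],(390,334),interpolation=cv2.INTER_CUBIC)]))
E
```

```text
t 26.8 tcp [ 500.2 -333.4  187.5] F [-0.1 -0.5 -2.7] w 12.6 q [-0.59  0.28  0.05  1.35  0.    2.66]
[[-0.103, -0.001, 0.995], [-0.995, 0.004, -0.103], [-0.004, -1.0, -0.001]]
from [ 500.2 -333.4  187.5] psi -5.9 tilt [-0.004 -1.    -0.001]
[[85,[-0.2,28.9,0.1],[0,0.0004,0]],[85,[-0.3,28.8,0.1],[0,0.0004,0]],[85,[-0.2,28.9,0.1],[0,0.0004,0]],[85,[-0.3,28.9,0.1],[0,0.0004,0]]]
end [ 500.7 -332.5   72. ] -6.0
```

View pics/n.png

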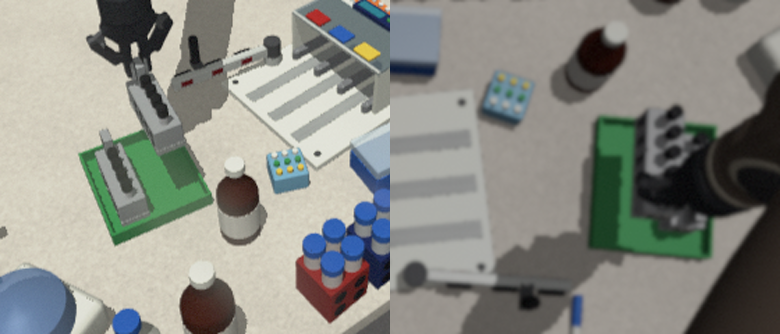

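Request:
drive_tool([
  [8,[-1,28,0],[0,0,0]],
  [8,[0,28,0],[0,0,0]],
  [8,[0,28,0],[0,0,0]],
  [8,[0,22,0],[0,0,0]],
  [8,[0,7,0],[0,0,0]],
  [8,[0,4,0],[0,0,0]],
  [8,[0,2,0],[0,0,0]],
  [8,[0,0,0],[0,0,0]],
])

```text
time: 27.7
ee_pos: [0.5013, -0.3322, 0.0701]
tcp_rot: [-1.156, 1.284, -1.283]
ft_force: [0.5, 0.2, -2.2]
gripper_width: 0.0126
```

Request:
drive_tool([
  [8,[0,1.5,0],[0,0,0]],
  [8,[0,1.5,0],[0,0,0]],
  [8,[0,0,0],[0,0,0]],
])

```text
time: 28.0
ee_pos: [0.5012, -0.3321, 0.067]
tcp_rot: [-1.156, 1.284, -1.283]
ft_force: [-0.4, 0.9, 1.3]
gripper_width: 0.0128
```

Request:
drive_tool([
  [44,[0,0,0],[0,0,0]],
  [44,[0,0,0],[0,0,0]],
  [44,[0,0,0],[0,0,0]],
  [44,[0,-20,0],[0,0,0]],
  [44,[0,-30,0],[0,0,0]],
  [44,[0,-35,0],[0,0,0]],
  [44,[0,-40,0],[0,0,0]],
  [44,[0,-20,0],[0,-0.14,0]],
  [44,[0,0,0],[0,-0.14,0]],
  [44,[0,0,0],[0,-0.14,0]],
  [44,[0,0,0],[0,-0.14,0]],
  [44,[0,0,0],[0,-0.14,0]],
])

```text
time: 29.2
ee_pos: [0.5007, -0.3323, 0.2111]
tcp_rot: [-1.433, 0.755, -0.753]
ft_force: [-0.6, -0.0, -0.5]
gripper_width: 0.0441
```

Request:
drive_tool([
  [44,[0,0,0],[0,-0.14,0]],
  [44,[0,0,0],[0,-0.14,0]],
  [44,[0,0,0],[0,-0.14,0]],
  [44,[0,0,0],[0,-0.14,0]],
  [44,[0,0,0],[0,-0.14,0]],
  [44,[0,0,0],[0,-0.14,0]],
  [44,[0,0,0],[0,-0.1,0]],
])

```text
time: 29.9
ee_pos: [0.5007, -0.3322, 0.2111]
tcp_rot: [-1.567, 0.022, -0.023]
ft_force: [-0.2, -0.1, -0.0]
gripper_width: 0.0441
```

```bash
cat > rk.py <<'E'
from h import *
S=vision.read_camera("scene");T=vision.read_camera("top")
for n in("rack_yellow","rack_blue","rack_red"):
    for p,l in((S,"S"),(T,"T")):
        for r in vision.place_of(p,n)[:1]:
            print(n,l,round(r["conf"],2),np.round(r["xy"]),np.round(atz(p,r["xy"],0)[:2]*1000))
k=dict(interpolation=cv2.INTER_CUBIC)
cv2.imwrite("pics/rk_T.png",cv2.resize(T["image"][200:290,105:185,::-1],(533,600),**k))
cv2.imwrite("pics/rk_S.png",cv2.resize(S["image"][130:210,325:410,::-1],(637,600),**k))
cv2.imwrite("pics/rk_tray.png",np.hstack([cv2.resize(S["image"][180:420,60:340,::-1],(390,334),interpolation=cv2.INTER_CUBIC),cv2.resize(T["image"][100:280,290:500,::-1],(390,334),interpolation=cv2.INTER_CUBIC)]))
st()
E
python3 rk.py
```

```text
rack_yellow S 0.72 [377. 187.] [490. 370.]
rack_yellow T 0.57 [155. 221.] [499. 356.]
rack_blue S 0.6 [352. 169.] [372. 374.]
rack_blue T 0.95 [147. 268.] [375. 372.]
rack_red S 0.46 [286. 192.] [346. 127.]
t 30.3 tcp [ 500.7 -332.2  211.1] F [0.5 0.5 0.1] w 43.9 q [-0.59  0.27  0.1   1.4   0.    1.02]
[[0.999, 0.0, 0.035], [-0.035, 0.003, 0.999], [0.0, -1.0, 0.003]]
```

View pics/rk_T.png

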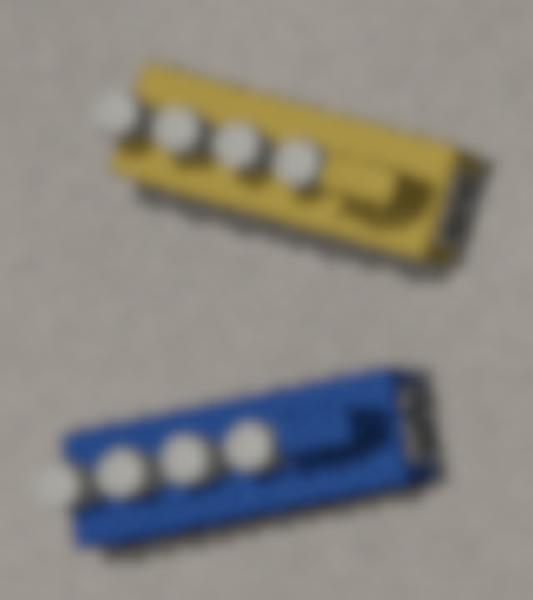

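View pics/rk_S.png

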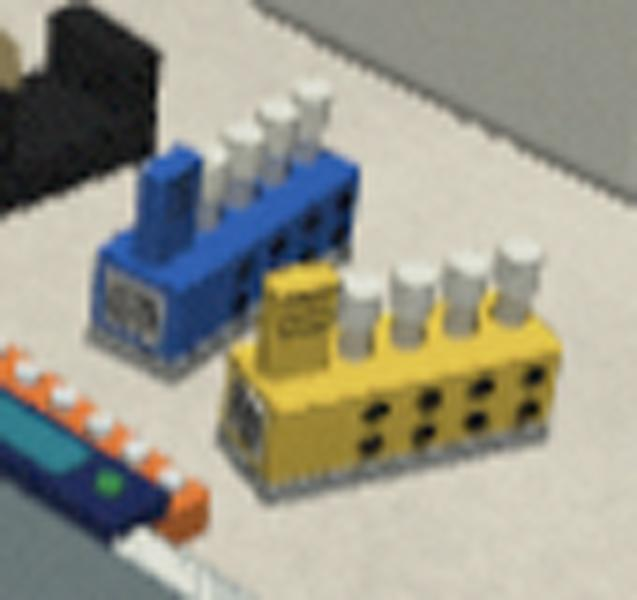

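View pics/rk_tray.png

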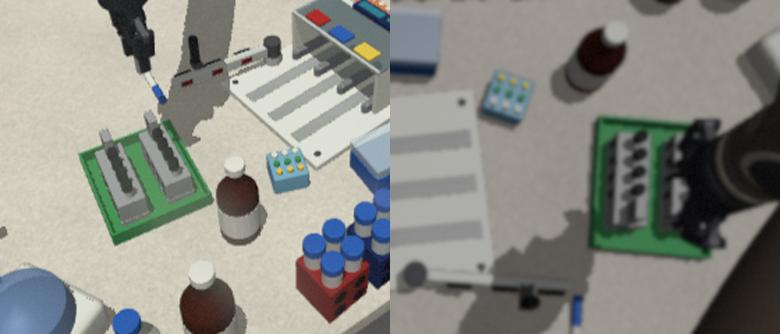

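```bash
cat > fit.py <<'E'
from h import *
from scipy.optimize import least_squares
S=vision.read_camera("scene");T=vision.read_camera("top")
def W(v,X): return np.append((Ro.from_euler("z",v[2]).as_matrix()@np.array(X,float))[:2]/1000+v[:2],X[2]/1000)
def fit(pts,x0):
    f=lambda v:np.concatenate([(proj(p,W(v,X))-u) for p,u,X in pts])
    r=least_squares(f,x0,loss="soft_l1",x_scale=[.01,.01,.1]);v=r.x
    print(np.round(v[:2]*1000,1),"yaw",np.degrees(v[2]).round(1),"res",np.round(f(v).reshape(-1,2),1).tolist())
    t=W(v,(-51,0,0))*1000;print("grasp",t.round(1)[:2])
    return v
E
python3 - <<'E'
from fit import *
fT=lambda u:np.array([105+u[0]/6.66-.4,200+u[1]/6.667-.4]);fS=lambda u:np.array([325+u[0]/7.494-.4,130+u[1]/7.5-.4])
K=[(65,-23,50),(65,23,50),(-65,23,50),(-65,-23,50)]
for n,t,s,x0 in(("y",[(145,62),(115,172),(437,260),(460,150)],[(558,352),None,(230,350),(270,400)],[.49,.36,1.3]),("b",[(65,437),(80,545),(407,480),(392,370)],[(355,165),None,(100,243),(172,285)],[.37,.37,1.8])):
    A=[(T,fT(a),k) for a,k in zip(t,K)];B=[(S,fS(a),k) for a,k in zip(s,K) if a]
    print(n);fit(A+B,x0);fit(A,x0);fit(B,x0)
E
```

```text
y
[488.3 358. ] yaw 74.8 res [[0.2, -0.5], [-0.9, 0.1], [-1.3, -0.1], [0.5, -1.0], [-0.4, -1.4], [-2.0, -0.9], [-0.3, 1.0]]
grasp [475.  308.8]
[487.3 357. ] yaw 74.9 res [[0.5, -0.1], [-0.5, 0.5], [-0.9, 0.2], [0.9, -0.6]]
grasp [474.1 307.7]
[492.3 358.6] yaw 72.5 res [[0.9, -0.2], [-1.1, -0.9], [0.1, 1.2]]
grasp [476.9 310. ]
b
[374.4 372.4] yaw 101.3 res [[-0.9, -0.9], [-0.7, 1.0], [0.8, 0.4], [0.2, -1.1], [0.1, -0.4], [-2.1, 0.1], [0.1, 0.4]]
grasp [384.4 322.4]
[373.9 371.9] yaw 101.2 res [[-0.7, -0.7], [-0.5, 1.1], [0.9, 0.6], [0.4, -0.9]]
grasp [383.9 321.8]
[374.8 373.6] yaw 101.3 res [[0.5, -0.5], [-1.7, 0.1], [0.5, 0.3]]
grasp [384.8 323.6]
```

Request:
drive_tool([
  [44,[0,0,0],[0,0.117,0]],
  [44,[0,0,0],[0,0.117,0]],
  [44,[-12.2,0,38.2],[0,0,0]],
  [44,[-12.2,0,38.2],[0,0,0]],
  [44,[-12.2,0,38.2],[0,0,0]],
  [44,[-12.2,0,38.2],[0,0,0]],
  [44,[-12.2,0,38.2],[0,0,0]],
  [44,[-12.2,0,38.2],[0,0,0]],
  [44,[-12.2,0,38.2],[0,0,0]],
  [44,[-12.2,0,38.2],[0,0,0]],
  [44,[-12.2,0,38.2],[0,0,0]],
  [44,[-12.2,0,38.2],[0,0,0]],
])

```text
time: 31.6
ee_pos: [0.4837, 0.07, 0.2127]
tcp_rot: [-1.557, 0.21, -0.211]
ft_force: [0.4, -0.7, -0.2]
gripper_width: 0.0442
```

Request:
drive_tool([
  [44,[-12.2,0,38.2],[0,0,0]],
  [44,[-12.2,0,38.2],[0,0,0]],
  [44,[-12.2,0,38.2],[0,0,0]],
  [44,[-12.2,0,38.2],[0,0,0]],
  [44,[-12.2,0,38.2],[0,0,0]],
  [44,[-12.2,0,38.2],[0,0,0]],
  [44,[0,30,0],[0,0,0]],
  [44,[0,30,0],[0,0,0]],
  [44,[0,0,0],[0,0,0]],
])

```text
time: 32.5
ee_pos: [0.4718, 0.3082, 0.1492]
tcp_rot: [-1.562, 0.214, -0.205]
ft_force: [0.2, -0.2, -0.6]
gripper_width: 0.0442
```

```bash
python3 rk.py; python3 - <<'E'
from h import *
plan([(475,309,130,74.6)])
E
```

```text
rack_yellow S 0.77 [374. 190.] [494. 354.]
rack_yellow T 0.81 [156. 224.] [492. 354.]
rack_blue S 0.72 [351. 168.] [364. 374.]
rack_blue T 0.83 [148. 267.] [379. 370.]
t 32.9 tcp [474.7 309.1 154.7] F [ 0.6  0.1 -1.1] w 44.2 q [ 0.58  0.21 -0.11  1.25  0.    2.41]
[[0.964, 0.002, 0.265], [-0.265, 0.005, 0.964], [0.001, -1.0, 0.005]]
from [474.7 309.1 154.7] psi 74.6 tilt [ 0.001 -1.     0.005]
[[85,[0.3,24.7,-0],[0,0.0008,0]]]
end [475. 309. 130.] 74.6
```

View pics/rk_S.png

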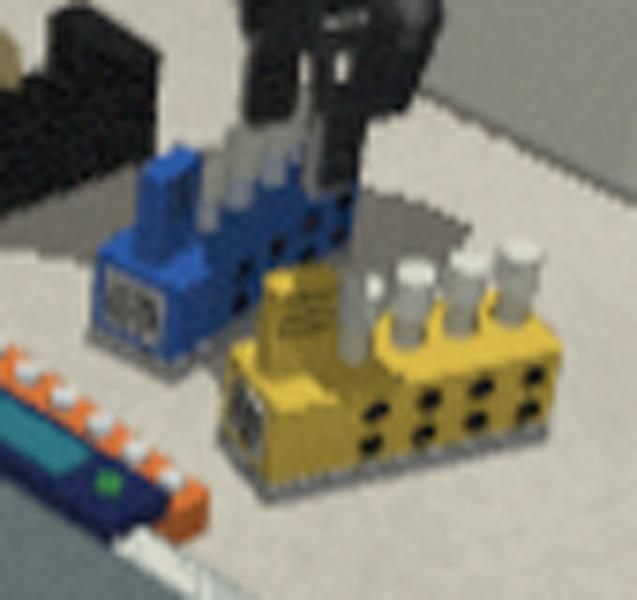

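Request:
drive_tool([
  [44,[0,22,0],[0,0,0]],
  [44,[0,22,0],[0,0,0]],
  [44,[0,22,0],[0,0,0]],
  [44,[0,16,0],[0,0,0]],
  [44,[0,9,0],[0,0,0]],
  [44,[0,0,0],[0,0,0]],
  [8,[0,0,0],[0,0,0]],
  [8,[0,0,0],[0,0,0]],
  [8,[0,0,0],[0,0,0]],
  [8,[0,0,0],[0,0,0]],
  [8,[0,0,0],[0,0,0]],
], newtons=60)

```text
time: 34.0
ee_pos: [0.4748, 0.3098, 0.0636]
tcp_rot: [-1.556, 0.208, -0.211]
ft_force: [-0.8, -1.1, 5.8]
gripper_width: 0.0131
```

```bash
python3 rk.py
```

```text
rack_yellow S 0.77 [375. 192.] [501. 349.]
rack_yellow T 0.6 [154. 225.] [490. 359.]
rack_blue S 0.95 [352. 168.] [367. 375.]
rack_blue T 0.75 [148. 270.] [370. 369.]
t 34.4 tcp [474.8 309.7  63.6] F [-0.4 -0.4  6.9] w 13.1 q [ 0.58  0.25 -0.26  1.06  0.    2.42]
[[0.964, 0.002, 0.264], [-0.264, 0.005, 0.964], [0.001, -1.0, 0.005]]
```

View pics/rk_S.png

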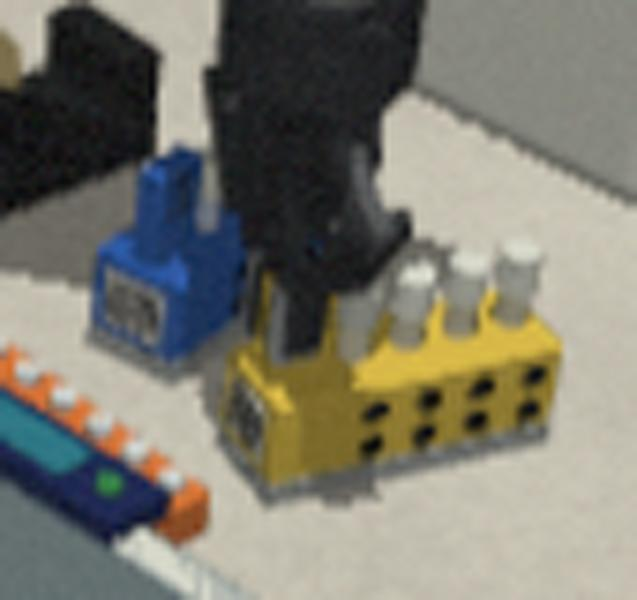

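Request:
drive_tool([
  [8,[0,0,0],[0,0,0]],
  [8,[0,-15,0],[0,0,0]],
  [8,[0,-27,0],[0,0,0]],
  [8,[0,-27,0],[0,0,0]],
  [8,[0,-27,0],[0,0,0]],
  [8,[0,-27,0],[0,0,0]],
  [8,[0,-27,0],[0,0,0]],
  [8,[0,-17,0],[0,0,0]],
  [8,[0,0,0],[0,-0.123,0]],
  [8,[0,0,0],[0,-0.123,0]],
  [8,[0,0,0],[0,-0.123,0]],
], newtons=80)

```text
time: 35.5
ee_pos: [0.4738, 0.3086, 0.229]
tcp_rot: [-1.566, -0.084, 0.084]
ft_force: [-0.3, 0.3, -3.4]
gripper_width: 0.0129
```

Request:
drive_tool([
  [8,[7.7,0,-31.8],[0,0,0]],
  [8,[7.7,0,-31.8],[0,0,0]],
  [8,[7.7,0,-31.8],[0,0,0]],
  [8,[7.7,0,-31.8],[0,0,0]],
  [8,[7.7,0,-31.8],[0,0,0]],
  [8,[7.7,0,-31.8],[0,0,0]],
  [8,[7.7,0,-31.8],[0,0,0]],
  [8,[7.7,0,-31.8],[0,0,0]],
  [8,[7.7,0,-31.8],[0,0,0]],
  [8,[7.7,0,-31.8],[0,0,0]],
  [8,[7.7,0,-31.8],[0,0,0]],
  [8,[7.7,0,-31.8],[0,0,0]],
])

```text
time: 36.7
ee_pos: [0.6046, -0.0629, 0.2276]
tcp_rot: [-1.566, -0.079, 0.08]
ft_force: [-0.0, 0.1, -2.3]
gripper_width: 0.013
```

Request:
drive_tool([
  [8,[7.7,0,-31.8],[0,0,0]],
  [8,[7.7,0,-31.8],[0,0,0]],
  [8,[0,25,0],[0,0,0]],
  [8,[0,25,0],[0,0,0]],
  [8,[0,25,0],[0,0,0]],
  [8,[0,0,0],[0,0,0]],
])

```text
time: 37.3
ee_pos: [0.6239, -0.1227, 0.1483]
tcp_rot: [-1.564, -0.074, 0.085]
ft_force: [-1.2, 0.4, -3.0]
gripper_width: 0.013
```

```bash
cat > v.py <<'E'
from h import *
import sys
S=vision.read_camera("scene");T=vision.read_camera("top")
cv2.imwrite("pics/v.png",np.hstack([cv2.resize(S["image"][150:300,210:385,::-1],(390,334),interpolation=cv2.INTER_CUBIC),cv2.resize(T["image"][100:280,215:425,::-1],(390,334),interpolation=cv2.INTER_CUBIC)]))
s=st()
p=s["ee_pos"]*1000
d=p[:2]-[549+2.4,-33.2];ex=np.array([-.098,.995]);ey=np.array([-.995,-.098]);print("bay TCP",d@ex,d@ey)
E
python3 v.py;python3 - <<'E'
from h import *
plan([(626.5,-122,82,95.7)],step=20)
E
```

```text
t 37.4 tcp [ 625.9 -122.9  152.7] F [-0.3 -0.6 -1.9] w 13.2 q [-0.2   0.35  0.08  1.3   0.    1.27]
[[0.995, -0.001, -0.101], [0.101, 0.004, 0.995], [-0.001, -1.0, 0.004]]
bay TCP -96.54627949832818 -65.34031450247565
from [ 625.9 -122.9  152.7] psi 95.8 tilt [-0.001 -1.     0.004]
[[85,[0.2,17.7,0.2],[0,0.0005,0]],[85,[0.1,17.6,0.2],[0,0.0005,0]],[85,[0.2,17.7,0.2],[0,0.0005,0]],[85,[0.2,17.7,0.2],[0,0.0005,0]]]
end [ 626.5 -122.    82. ] 95.7
```

View pics/v.png

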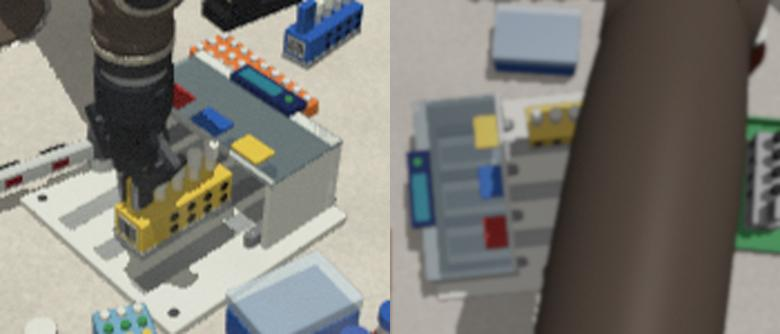

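Request:
drive_tool([
  [8,[0.6,20,0.4],[0,0,0]],
  [8,[0,20,0],[0,0,0]],
  [8,[0,18,0],[0,0,0]],
  [8,[0,8,0],[0,0,0]],
  [8,[0,4,0],[0,0,0]],
  [8,[0,2,0],[0,0,0]],
  [8,[0,0,0],[0,0,0]],
])

```text
time: 38.1
ee_pos: [0.6275, -0.1224, 0.0819]
tcp_rot: [-1.566, -0.081, 0.078]
ft_force: [0.1, -0.1, -3.1]
gripper_width: 0.0129
```

```bash
python3 v.py
```

```text
t 38.2 tcp [ 627.5 -122.4   81.9] F [-0.4  0.2 -3.3] w 12.7 q [-0.19  0.37 -0.05  1.15  0.    1.28]
[[0.995, 0.002, -0.101], [0.101, 0.003, 0.995], [0.002, -1.0, 0.003]]
bay TCP -96.1933015776169 -66.98268404385844
```

View pics/v.png

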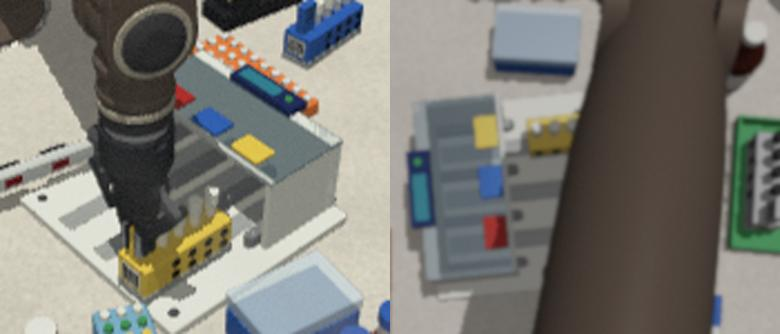

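Request:
drive_tool([
  [8,[-1,2,0],[0,0,0]],
  [8,[0,1,8],[0,0,0]],
  [8,[0,0,12],[0,0,0]],
  [8,[0,0,15],[0,0,0]],
  [8,[0,0,10],[0,0,0]],
  [8,[0,0,0],[0,0,0]],
])

```text
time: 38.8
ee_pos: [0.6214, -0.075, 0.0787]
tcp_rot: [-1.564, -0.083, 0.08]
ft_force: [-1.0, 3.6, 6.3]
gripper_width: 0.0128
```

```bash
python3 v.py
```

```text
t 38.9 tcp [621.5 -75.4  78.7] F [-1.3  3.3  5.6] w 12.7 q [-0.12  0.35 -0.09  1.13  0.01  1.34]
[[0.995, 0.001, -0.103], [0.103, 0.006, 0.995], [0.002, -1.0, 0.006]]
bay TCP -48.832263967876216 -65.64324231317119
```

View pics/v.png

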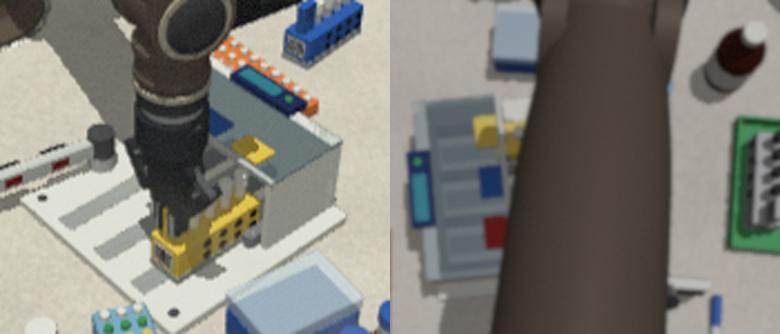

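Request:
drive_tool([
  [8,[0,0,15],[0,0,0]],
  [8,[0,0,18],[0,0,0]],
  [8,[0,0,18],[0,0,0]],
  [8,[0,0,14],[0,0,0]],
  [8,[0,0,9],[0,0,0]],
  [8,[0,0,0],[0,0,0]],
])

```text
time: 39.5
ee_pos: [0.6138, -0.0015, 0.0787]
tcp_rot: [-1.564, -0.082, 0.08]
ft_force: [-0.7, 2.2, 5.7]
gripper_width: 0.013
```

```bash
python3 v.py
```

```text
t 39.6 tcp [613.8  -1.6  78.7] F [0.  2.8 5.9] w 12.8 q [-0.01  0.33 -0.12  1.12  0.01  1.46]
[[0.995, 0.001, -0.103], [0.103, 0.006, 0.995], [0.001, -1.0, 0.006]]
bay TCP 25.334249723994475 -65.22223074646135
```

Request:
drive_tool([
  [8,[0,0,2],[0,0,0]],
  [8,[0,0,2],[0,0,0]],
  [8,[0,0,2],[0,0,0]],
  [8,[0,0,0],[0,0,0]],
])

```text
time: 40.0
ee_pos: [0.6134, 0.0026, 0.0787]
tcp_rot: [-1.566, -0.081, 0.079]
ft_force: [-0.0, -3.3, 5.8]
gripper_width: 0.0127
```

Request:
drive_tool([
  [8,[0,0,1.5],[0,0,0]],
  [8,[0,0,0],[0,0,0]],
])

```text
time: 40.2
ee_pos: [0.6133, 0.0039, 0.0787]
tcp_rot: [-1.567, -0.081, 0.079]
ft_force: [0.3, -3.9, 5.4]
gripper_width: 0.0128
```

Request:
drive_tool([
  [8,[0,0,1.5],[0,0,0]],
  [8,[0,0,0],[0,0,0]],
])

```text
time: 40.4
ee_pos: [0.6132, 0.0053, 0.0787]
tcp_rot: [-1.567, -0.081, 0.079]
ft_force: [0.3, -3.3, 5.2]
gripper_width: 0.0129
```

Request:
drive_tool([
  [8,[0,0,1.5],[0,0,0]],
  [8,[0,0,1.5],[0,0,0]],
  [8,[0,0,0],[0,0,0]],
])

```text
time: 40.7
ee_pos: [0.6129, 0.0058, 0.0789]
tcp_rot: [-1.572, -0.079, 0.078]
ft_force: [0.4, -12.0, 6.9]
gripper_width: 0.0128
```

Request:
drive_tool([
  [8,[0,0,1.5],[0,0,0]],
  [8,[0,0,0],[0,0,0]],
])

```text
time: 40.9
ee_pos: [0.6128, 0.0058, 0.0791]
tcp_rot: [-1.575, -0.079, 0.077]
ft_force: [-0.7, -18.2, 7.8]
gripper_width: 0.0129
```

Request:
drive_tool([
  [8,[0,0,-2.5],[0,0,0]],
  [8,[0,0,0],[0,0,0]],
  [40,[0,0,0],[0,0,0]],
  [40,[0,0,0],[0,0,0]],
  [40,[0,0,0],[0,0,0]],
  [40,[0,-20,-2],[0,0,0]],
  [40,[0,-30,0],[0,0,0]],
  [40,[0,-30,0],[0,0,0]],
  [40,[0,-30,0],[0,0,0]],
  [40,[0,0,0],[0,0,0]],
])

```text
time: 41.9
ee_pos: [0.6147, 0.0052, 0.1928]
tcp_rot: [-1.566, -0.086, 0.074]
ft_force: [0.7, -0.0, 0.8]
gripper_width: 0.0399
```

```bash
python3 v.py; python3 rk.py
```

```text
t 42.0 tcp [613.2   5.1 188.5] F [ 0.2 -0.1 -1.3] w 39.8 q [0.01 0.3  0.08 1.35 0.   1.48]
[[0.995, 0.001, -0.102], [0.102, 0.004, 0.995], [0.002, -1.0, 0.004]]
bay TCP 32.01358102067262 -65.25341151149512
rack_yellow S 0.8 [324. 248.] [603.  66.]
rack_blue S 0.64 [351. 168.] [365. 373.]
rack_blue T 0.71 [150. 269.] [372. 365.]
rack_red S 0.62 [284. 193.] [348. 118.]
t 42.4 tcp [612.6   4.6 187.6] F [ 0.1 -0.  -0.6] w 39.6 q [0.01 0.3  0.08 1.35 0.   1.48]
[[0.995, -0.001, -0.101], [0.101, 0.003, 0.995], [-0.0, -1.0, 0.003]]
```

View pics/v.png

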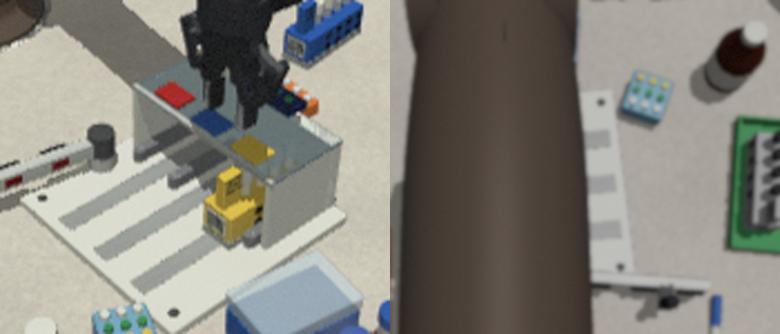

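View pics/rk_T.png

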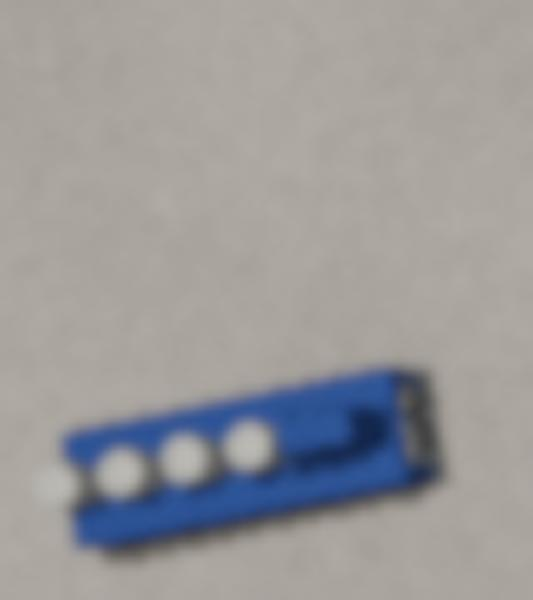

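View pics/rk_S.png

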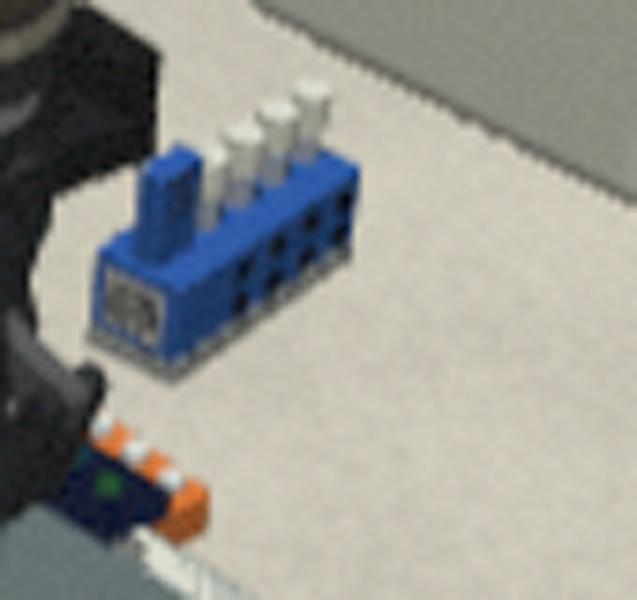

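Request:
drive_tool([
  [44,[-13.5,-2,29.7],[0,0,0]],
  [44,[-13.5,0,29.7],[0,-0.094,0]],
  [44,[-13.5,0,29.7],[0,0,0]],
  [44,[-13.5,0,29.7],[0,0,0]],
  [44,[-13.5,0,29.7],[0,0,0]],
  [44,[-13.5,0,29.7],[0,0,0]],
  [44,[-13.5,0,29.7],[0,0,0]],
  [44,[-13.5,0,29.7],[0,0,0]],
  [44,[-13.5,0,29.7],[0,0,0]],
  [44,[-13.5,0,29.7],[0,0,0]],
  [44,[-13.5,0,29.7],[0,0,0]],
  [44,[-13.5,0,29.7],[0,0,0]],
])

```text
time: 43.6
ee_pos: [0.389, 0.327, 0.1913]
tcp_rot: [-1.562, -0.154, 0.153]
ft_force: [0.6, -0.4, 0.2]
gripper_width: 0.0439
```

Request:
drive_tool([
  [44,[0,25,0],[0,0,0]],
  [44,[0,20,0],[0,0,0]],
  [44,[0,0,0],[0,0,0]],
])

```text
time: 43.9
ee_pos: [0.3884, 0.3254, 0.1437]
tcp_rot: [-1.565, -0.152, 0.157]
ft_force: [-1.4, -0.6, -0.9]
gripper_width: 0.0443
```

```bash
python3 rk.py; python3 - <<'E'
from h import *
plan([(384.4,322.4,62,101.2)],step=22)
E
```

```text
rack_yellow S 0.9 [326. 248.] [605.  70.]
rack_yellow T 0.85 [267. 176.] [621.  56.]
rack_blue S 0.83 [355. 169.] [375. 381.]
rack_blue T 0.9 [149. 269.] [372. 368.]
t 44.3 tcp [390.5 326.4 147.2] F [-0.1  0.2  0.2] w 43.8 q [ 0.69  0.11 -0.25  1.21  0.    2.07]
[[0.981, 0.002, -0.194], [0.194, 0.004, 0.981], [0.002, -1.0, 0.004]]
from [390.5 326.4 147.2] psi 101.2 tilt [ 0.002 -1.     0.004]
[[85,[-1.7,21.3,-0.7],[0,-0.0001,0]],[85,[-1.7,21.3,-0.7],[0,-0.0001,0]],[85,[-1.7,21.3,-0.6],[0,-0.0001,0]],[85,[-1.7,21.3,-0.7],[0,-0.0001,0]]]
end [384.4 322.4  62. ] 101.2
```

View pics/rk_S.png

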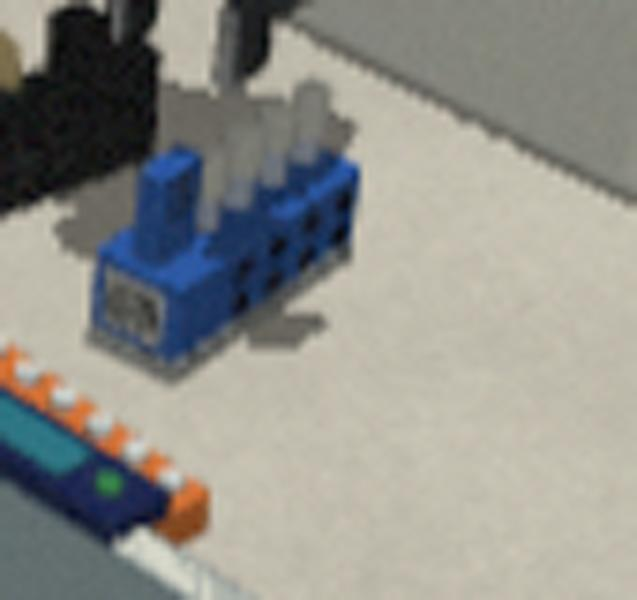

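Request:
drive_tool([
  [44,[-4,5,-1.4],[0,0,0]],
  [44,[-3,15,-1.3],[0,0,0]],
  [44,[0,22,0],[0,0,0]],
  [44,[0,20,0],[0,0,0]],
  [44,[0,14,0],[0,0,0]],
  [44,[0,9,0],[0,0,0]],
  [44,[0,0,0],[0,0,0]],
  [8,[0,0,0],[0,0,0]],
  [8,[0,0,0],[0,0,0]],
  [8,[0,0,0],[0,0,0]],
  [8,[0,0,0],[0,0,0]],
  [8,[0,0,0],[0,0,0]],
], newtons=60)

```text
time: 45.5
ee_pos: [0.3842, 0.3229, 0.0621]
tcp_rot: [-1.561, -0.155, 0.152]
ft_force: [0.0, -0.3, 5.2]
gripper_width: 0.0131
```

```bash
python3 rk.py
```

```text
rack_yellow S 0.64 [324. 249.] [607.  63.]
rack_yellow T 0.75 [202. 262.] [390. 227.]
rack_blue S 0.77 [353. 169.] [374. 374.]
rack_blue T 0.76 [146. 268.] [375. 376.]
rack_red S 0.27 [303. 204.] [421. 133.]
rack_red T 0.36 [150. 270.] [368. 366.]
t 45.9 tcp [384.2 322.9  62.1] F [ 1.1 -0.8  7. ] w 13.0 q [ 0.7   0.14 -0.4   1.03  0.    2.07]
[[0.981, 0.002, -0.194], [0.194, 0.004, 0.981], [0.003, -1.0, 0.004]]
```

View pics/rk_S.png

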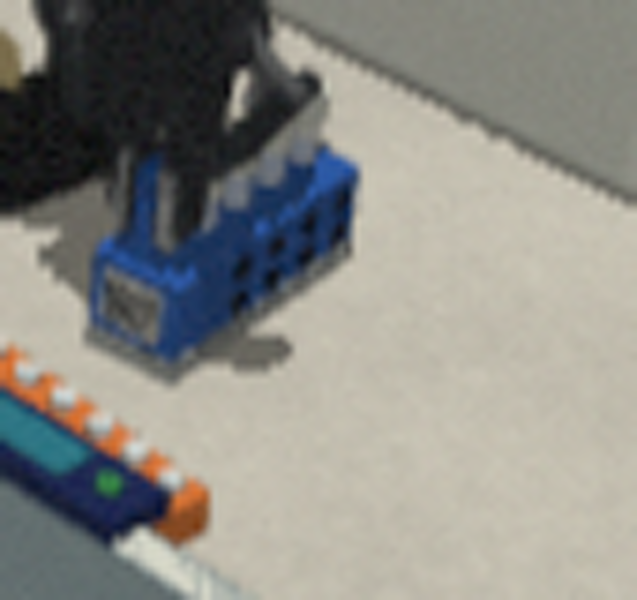

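Request:
drive_tool([
  [8,[0,0,0],[0,0,0]],
  [8,[0,-15,0],[0,0,0]],
  [8,[0,-27,0],[0,0,0]],
  [8,[0,-27,0],[0,0,0]],
  [8,[0,-27,0],[0,0,0]],
  [8,[0,-27,0],[0,0,0]],
  [8,[0,-27,0],[0,0,0]],
  [8,[0,-17,0],[0,0.094,0]],
  [8,[8.6,0,-31.2],[0,0,0]],
  [8,[8.6,0,-31.2],[0,0,0]],
  [8,[8.6,0,-31.2],[0,0,0]],
  [8,[8.6,0,-31.2],[0,0,0]],
], newtons=80)

```text
time: 47.1
ee_pos: [0.4302, 0.2, 0.2272]
tcp_rot: [-1.567, -0.079, 0.081]
ft_force: [0.3, -0.1, -2.9]
gripper_width: 0.0132
```

Request:
drive_tool([
  [8,[8.6,0,-31.2],[0,0,0]],
  [8,[8.6,0,-31.2],[0,0,0]],
  [8,[8.6,0,-31.2],[0,0,0]],
  [8,[8.6,0,-31.2],[0,0,0]],
  [8,[8.6,0,-31.2],[0,0,0]],
  [8,[8.6,0,-31.2],[0,0,0]],
  [8,[8.6,0,-31.2],[0,0,0]],
  [8,[8.6,0,-31.2],[0,0,0]],
  [8,[8.6,0,-31.2],[0,0,0]],
  [8,[8.6,0,-31.2],[0,0,0]],
  [8,[8.6,0,-31.2],[0,0,0]],
  [8,[0,0,0],[0,0,0]],
])

```text
time: 48.3
ee_pos: [0.5599, -0.1337, 0.2251]
tcp_rot: [-1.567, -0.076, 0.078]
ft_force: [-0.1, 1.3, -2.8]
gripper_width: 0.0129
```

```bash
python3 v.py; python3 - <<'E'
from h import *
plan([(560,-129,82,95.7)],step=25)
E
```

```text
t 48.4 tcp [ 558.9 -130.9  225.6] F [-0.2 -0.2 -2.4] w 12.7 q [-0.23  0.22  0.06  1.42  0.    1.24]
[[0.995, -0.002, -0.1], [0.1, 0.004, 0.995], [-0.001, -1.0, 0.005]]
bay TCP -97.98139883911207 2.13907568754881
from [ 558.9 -130.9  225.6] psi 95.7 tilt [-0.001 -1.     0.005]
[[85,[0.2,23.9,0.3],[0,0.0001,0]],[85,[0.2,24,0.3],[0,0.0001,0]],[85,[0.3,23.9,0.3],[0,0.0001,0]],[85,[0.2,24,0.3],[0,0.0001,0]],[85,[0.2,23.9,0.3],[0,0.0001,0]],[85,[0.2,23.9,0.3],[0,0.0001,0]]]
end [ 560. -129.   82.] 95.7
```

View pics/v.png

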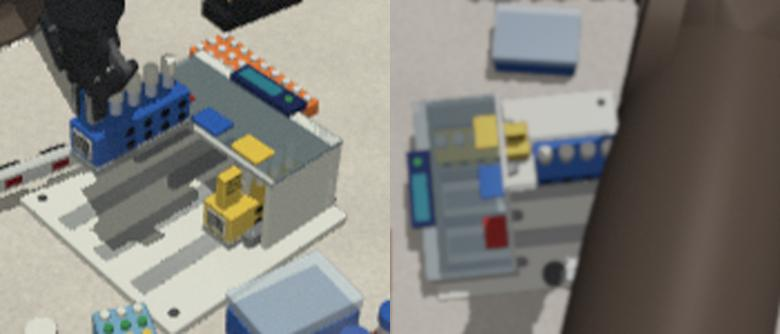

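Request:
drive_tool([
  [8,[1.4,24,0],[0,0,0]],
  [8,[0,26,0],[0,0,0]],
  [8,[0,26,0],[0,0,0]],
  [8,[0,26,0],[0,0,0]],
  [8,[0,24,0],[0,0,0]],
  [8,[0,12,0],[0,0,0]],
  [8,[0,5,0],[0,0,0]],
  [8,[0,0,0],[0,0,0]],
])

```text
time: 49.2
ee_pos: [0.5606, -0.1294, 0.0838]
tcp_rot: [-1.566, -0.08, 0.08]
ft_force: [-0.5, 1.6, -2.1]
gripper_width: 0.0127
```

```bash
python3 v.py
```

```text
t 49.3 tcp [ 561.5 -129.9   85.1] F [ 0.5  0.3 -2.3] w 12.8 q [-0.23  0.26 -0.2   1.11  0.    1.24]
[[0.995, 0.002, -0.102], [0.102, 0.003, 0.995], [0.003, -1.0, 0.003]]
bay TCP -97.18198447359156 -0.5696924858807186
```

View pics/v.png

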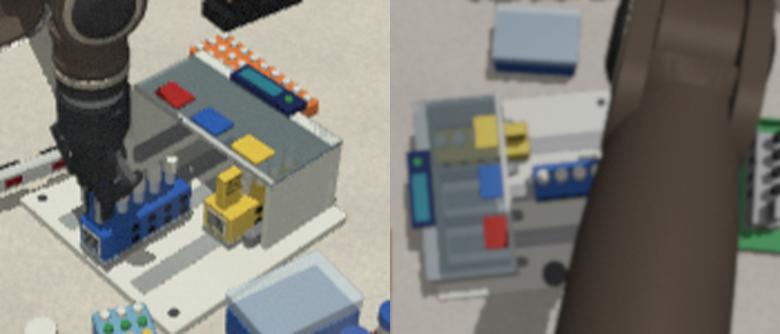

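Request:
drive_tool([
  [8,[-0.8,4,0],[0,0,0]],
  [8,[0,3,0],[0,0,0]],
  [8,[0,1,0],[0,0,0]],
  [8,[0,0,8],[0,0,0]],
  [8,[0,0,12],[0,0,0]],
  [8,[0,0,15],[0,0,0]],
  [8,[0,0,12],[0,0,0]],
  [8,[0,0,0],[0,0,0]],
])

```text
time: 50.1
ee_pos: [0.5558, -0.0814, 0.0772]
tcp_rot: [-1.565, -0.083, 0.079]
ft_force: [-0.5, 2.4, 5.7]
gripper_width: 0.013
```

```bash
python3 v.py
```

```text
t 50.2 tcp [555.8 -81.4  77.2] F [0.1 2.5 6.8] w 12.9 q [-0.15  0.24 -0.25  1.09  0.01  1.32]
[[0.995, 0.002, -0.103], [0.103, 0.006, 0.995], [0.003, -1.0, 0.005]]
bay TCP -48.419084701698644 0.38592074079888317
```

Request:
drive_tool([
  [8,[0,0,15],[0,0,0]],
  [8,[0,0,18],[0,0,0]],
  [8,[0,0,18],[0,0,0]],
  [8,[0,0,14],[0,0,0]],
  [8,[0,0,9],[0,0,0]],
  [8,[0,0,2],[0,0,0]],
  [8,[0,0,0],[0,0,0]],
])

```text
time: 50.9
ee_pos: [0.548, -0.0066, 0.0772]
tcp_rot: [-1.566, -0.082, 0.079]
ft_force: [0.1, -1.0, 5.4]
gripper_width: 0.0123
```

Request:
drive_tool([
  [8,[0,0,2],[0,0,0]],
  [8,[0,0,2],[0,0,0]],
  [8,[0,0,0],[0,0,0]],
])

```text
time: 51.2
ee_pos: [0.5477, -0.0034, 0.0772]
tcp_rot: [-1.567, -0.082, 0.078]
ft_force: [0.1, -3.2, 6.0]
gripper_width: 0.0127
```

Request:
drive_tool([
  [8,[0,0,1.5],[0,0,0]],
  [8,[0,0,0],[0,0,0]],
])

```text
time: 51.4
ee_pos: [0.5475, -0.0021, 0.0772]
tcp_rot: [-1.567, -0.082, 0.078]
ft_force: [-0.0, -2.6, 5.0]
gripper_width: 0.0125
```

Request:
drive_tool([
  [8,[0,0,1.5],[0,0,0]],
  [8,[0,0,0],[0,0,0]],
])

```text
time: 51.6
ee_pos: [0.5474, -0.0006, 0.0772]
tcp_rot: [-1.567, -0.082, 0.078]
ft_force: [0.9, -4.2, 5.4]
gripper_width: 0.0128
```

Request:
drive_tool([
  [8,[0,0,1.5],[0,0,0]],
  [8,[0,0,0],[0,0,0]],
])

```text
time: 51.8
ee_pos: [0.5472, 0.0, 0.0772]
tcp_rot: [-1.569, -0.081, 0.078]
ft_force: [0.7, -7.1, 6.0]
gripper_width: 0.0131
```

Request:
drive_tool([
  [8,[0,0,1.5],[0,0,0]],
  [8,[0,0,0],[0,0,0]],
])

```text
time: 52.0
ee_pos: [0.547, 0.0001, 0.0774]
tcp_rot: [-1.572, -0.08, 0.077]
ft_force: [0.5, -13.6, 6.5]
gripper_width: 0.013
```

Request:
drive_tool([
  [8,[0,0,1.5],[0,0,0]],
  [8,[0,0,0],[0,0,0]],
])

```text
time: 52.2
ee_pos: [0.5469, 0.0001, 0.0776]
tcp_rot: [-1.575, -0.08, 0.076]
ft_force: [-1.0, -18.9, 8.4]
gripper_width: 0.0131
```

Request:
drive_tool([
  [8,[0,0,-2.5],[0,0,0]],
  [8,[0,0,0],[0,0,0]],
  [40,[0,0,0],[0,0,0]],
  [40,[0,0,0],[0,0,0]],
  [40,[0,0,0],[0,0,0]],
  [40,[0,-20,-2],[0,0,0]],
  [40,[0,-30,0],[0,0,0]],
  [40,[0,-30,0],[0,0,0]],
  [40,[0,-30,0],[0,0,0]],
  [40,[0,-10,-20],[0,0,0]],
  [40,[0,0,-30],[0,0,0]],
  [40,[0,0,-30],[0,0,0]],
])

```text
time: 53.4
ee_pos: [0.5552, -0.0807, 0.1965]
tcp_rot: [-1.566, -0.082, 0.08]
ft_force: [1.0, 0.6, -0.6]
gripper_width: 0.0402
```

Request:
drive_tool([
  [40,[-20,0,-20],[0,0.14,0]],
  [40,[0,0,0],[0,0.14,0]],
  [40,[0,0,0],[0,0.14,0]],
  [40,[0,0,0],[0,0.14,0]],
  [40,[0,0,0],[0,0.14,0]],
  [40,[0,0,0],[0,0.14,0]],
  [50,[0,0,0],[0,0.14,0]],
  [50,[0,0,0],[0,0.14,0]],
  [50,[0,0,0],[0,0.14,0]],
  [50,[0,0,0],[0,0.14,0]],
  [50,[0,0,0],[0,0.14,0]],
  [50,[0,0,0],[0,0.14,0]],
])

```text
time: 54.6
ee_pos: [0.5369, -0.102, 0.1956]
tcp_rot: [-1.2, 1.221, -1.216]
ft_force: [0.0, -0.4, -0.6]
gripper_width: 0.0502
```

```bash
python3 v.py; python3 - <<'E'
from h import *
S=vision.read_camera("scene");T=vision.read_camera("top")
for p in(S,T): print([ (round(r["conf"],2),np.round(r["xy"],1),atz(p,r["xy"],.1).round(3)) for r in vision.place_of(p,"reader_knob")[:2]])
plan([(383,-185,150,-18)])
E
```

```text
t 54.7 tcp [ 536.9 -102.1  195.6] F [ 0.2  1.  -0.1] w 50.0 q [-0.19  0.17 -0.07  1.34  0.    2.96]
[[-0.008, -0.0, 1.0], [-1.0, 0.004, -0.008], [-0.004, -1.0, -0.0]]
bay TCP -67.16336081034295 21.18631822776188
[(0.59, array([199.6, 209.1]), array([ 0.379, -0.179,  0.1  ]))]
[]
from [ 537.  -102.4  195.8] psi -0.3 tilt [-0.004 -1.     0.   ]
[[85,[16.7,9.2,-30.7],[0,0.0618,0]],[85,[18.5,9.1,-29.6],[0,0.0618,0]],[85,[20.4,9.2,-28.5],[0,0.0618,0]],[85,[22,9.1,-27.1],[0,0.0618,0]],[85,[23.7,9.2,-25.7],[0,0.0618,0]]]
end [ 383. -185.  150.] -18.0
```

View pics/v.png

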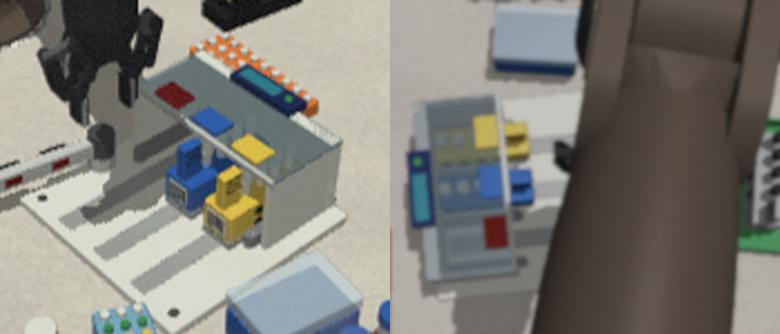

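Request:
drive_tool([
  [50,[0,0,0],[0,0.145,0]],
  [50,[0,0,0],[0,0.145,0]],
  [50,[24.8,0,-24.6],[0,0,0]],
  [50,[24.8,0,-24.6],[0,0,0]],
  [50,[24.8,0,-24.6],[0,0,0]],
  [50,[24.8,0,-24.6],[0,0,0]],
  [50,[24.8,0,-24.6],[0,0,0]],
  [50,[0,20,0],[0,0,0]],
  [50,[0,20,0],[0,0,0]],
  [50,[0,0,0],[0,0,0]],
])

```text
time: 55.9
ee_pos: [0.3783, -0.2177, 0.1509]
tcp_rot: [-1.059, 1.406, -1.372]
ft_force: [-0.4, 0.3, -0.8]
gripper_width: 0.0505
```

```bash
python3 - <<'E'
from h import *
S=vision.read_camera("scene");T=vision.read_camera("top")
s=st();print(proj(S,s["ee_pos"]))
for p in(S,T): print([ (round(r["conf"],2),np.round(r["xy"],1),atz(p,r["xy"],.1).round(3)) for r in vision.place_of(p,"reader_knob")[:2]])
plan([(383,-185,83,-17)])
cv2.imwrite("pics/w.png",np.hstack([cv2.resize(S["image"][150:300,140:315,::-1],(390,334),interpolation=cv2.INTER_CUBIC),cv2.resize(T["image"][150:330,265:475,::-1],(390,334),interpolation=cv2.INTER_CUBIC)]))
E
```

```text
t 56.0 tcp [ 379.7 -218.1  153.1] F [ 0.  -0.4  0.5] w 49.6 q [-0.54 -0.02 -0.36  1.23  0.02  2.86]
[[-0.25, 0.005, 0.968], [-0.968, 0.025, -0.25], [-0.026, -1.0, -0.002]]
[183.70425899 198.67753089]
[(0.85, array([199.9, 213.3]), array([ 0.395, -0.186,  0.1  ]))]
[(0.86, array([368.4, 262.9]), array([ 0.385, -0.194,  0.1  ]))]
from [ 380.5 -218.4  153.9] psi -14.5 tilt [-0.025 -1.     0.   ]
[[85,[-16.5,35.5,-3],[0,0.0219,0]],[85,[-16.4,35.4,-3.3],[0,0.0219,0]]]
end [ 383. -185.   83.] -17.0
```

View pics/w.png

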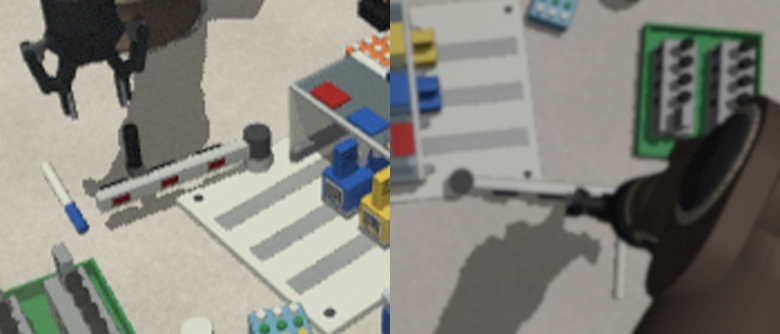

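Request:
drive_tool([
  [50,[0,0,0],[0,0,-0.025]],
  [50,[-16.5,0,-3],[0,0.02,0]],
  [50,[-16.5,0,-3],[0,0.02,0]],
  [50,[0,0,0],[0,0,0]],
], newtons=40)

```text
time: 56.5
ee_pos: [0.3831, -0.1837, 0.1536]
tcp_rot: [-1.057, 1.421, -1.421]
ft_force: [-0.1, -0.6, 0.9]
gripper_width: 0.0499
```

```bash
python3 - <<'E'
from h import *
S=vision.read_camera("scene")
s=st();
plan([(383,-185,83,-17)])
cv2.imwrite("pics/x.png",cv2.resize(S["image"][150:300,140:315,::-1],(700,600),interpolation=cv2.INTER_CUBIC))
E
```

```text
t 56.5 tcp [ 383.2 -184.4  153.5] F [-1.1  0.1  0.3] w 49.9 q [-0.45 -0.05 -0.39  1.23 -0.    2.98]
[[-0.287, 0.0, 0.958], [-0.958, -0.0, -0.287], [0.0, -1.0, 0.0]]
from [ 383.2 -184.4  153.5] psi -16.7 tilt [ 0. -1.  0.]
[[85,[0.3,35.3,0],[0,0.0027,0]],[85,[0.3,35.2,0],[0,0.0027,0]]]
end [ 383.  -184.9   83. ] -17.0
```

View pics/x.png

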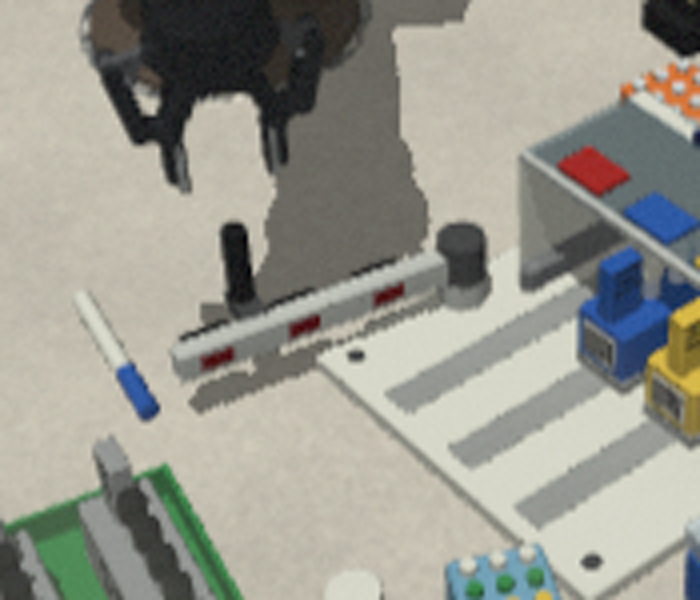

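Gripper centred above the knob (knob top near (235,230), fingers on both sides). Descend and grip.

Request:
drive_tool([
  [50,[0,18,0],[0,0,0]],
  [50,[0,18,0],[0,0,0]],
  [50,[0,18,0],[0,0,0]],
  [50,[0,16,0],[0,0,0]],
  [50,[0,0,0],[0,0,0]],
  [10,[0,0,0],[0,0,0]],
  [10,[0,0,0],[0,0,0]],
  [10,[0,0,0],[0,0,0]],
  [10,[0,0,0],[0,0,0]],
  [10,[0,0,0],[0,0,0]],
], newtons=40)

```text
time: 57.55
ee_pos: [0.3833, -0.1856, 0.0841]
tcp_rot: [-1.055, 1.421, -1.424]
ft_force: [-2.2, -2.7, 5.8]
gripper_width: 0.0167
```

```bash
cat > k.py <<'E'
from h import *
s=st()
h=np.array([425.2,-39.]);p=s["ee_pos"][:2]*1000
r=p-h;print(np.linalg.norm(r),np.degrees(np.arctan2(r[1],r[0])))
E
python3 k.py
```

```text
t 57.5 tcp [ 383.3 -185.6   84.1] F [-2.2 -2.7  5.8] w 16.7 q [-0.45 -0.02 -0.52  1.07 -0.    2.99]
[[-0.29, 0.001, 0.957], [-0.957, -0.001, -0.29], [0.001, -1.0, 0.001]]
152.47627985450757 -105.9423990311733
```

Request:
drive_tool([
  [10,[-0.6,0,13.3],[0,-0.0873,0]],
  [10,[-0.6,0,13.3],[0,-0.0873,0]],
  [10,[-0.6,0,13.3],[0,-0.0873,0]],
  [10,[-0.6,0,13.3],[0,-0.0873,0]],
  [10,[-0.6,0,13.3],[0,-0.0873,0]],
  [10,[-0.6,0,13.3],[0,-0.0873,0]],
  [10,[-0.6,0,13.3],[0,-0.0873,0]],
  [10,[-0.6,0,13.3],[0,-0.0873,0]],
])

```text
time: 58.35
ee_pos: [0.4877, -0.1786, 0.0841]
tcp_rot: [-1.374, 0.904, -0.903]
ft_force: [-3.8, 2.2, 9.5]
gripper_width: 0.0168
```

```bash
python3 k.py
```

```text
t 58.4 tcp [ 487.7 -178.6   84.1] F [-3.8  2.2  9.5] w 16.8 q [-0.35  0.16 -0.33  1.08  0.    2.38]
[[0.397, 0.001, 0.918], [-0.918, 0.001, 0.397], [-0.001, -1.0, 0.001]]
152.95236059502895 -65.89081061822216
```

Request:
drive_tool([
  [10,[-0.6,0,13.3],[0,-0.0873,0]],
  [10,[-0.6,0,13.3],[0,-0.0873,0]],
  [10,[-0.6,0,13.3],[0,-0.0873,0]],
  [10,[-0.6,0,13.3],[0,-0.0873,0]],
  [10,[-0.6,0,13.3],[0,-0.0873,0]],
  [10,[-0.6,0,13.3],[0,-0.0873,0]],
  [10,[-0.6,0,13.3],[0,-0.0873,0]],
  [10,[-0.6,0,13.3],[0,-0.0873,0]],
  [10,[-0.6,0,13.3],[0,-0.0873,0]],
])

```text
time: 59.25
ee_pos: [0.568, -0.0945, 0.0841]
tcp_rot: [-1.549, 0.297, -0.295]
ft_force: [-6.8, 0.2, 9.3]
gripper_width: 0.0168
```

```bash
python3 k.py; python3 v.py
```

```text
t 59.2 tcp [568.  -94.5  84.1] F [-6.8  0.2  9.3] w 16.8 q [-0.17  0.26 -0.2   1.11  0.    1.78]
[[0.93, -0.001, 0.368], [-0.368, 0.001, 0.93], [-0.001, -1.0, 0.001]]
153.25045405017588 -21.23721378639487
t 59.4 tcp [568.5 -93.3  84.1] F [-4.2  2.8  8.8] w 16.6 q [-0.16  0.26 -0.2   1.11  0.    1.78]
[[0.93, -0.0, 0.368], [-0.368, 0.003, 0.93], [-0.001, -1.0, 0.002]]
bay TCP -61.428086550972104 -11.143611475896991
```

View pics/v.png

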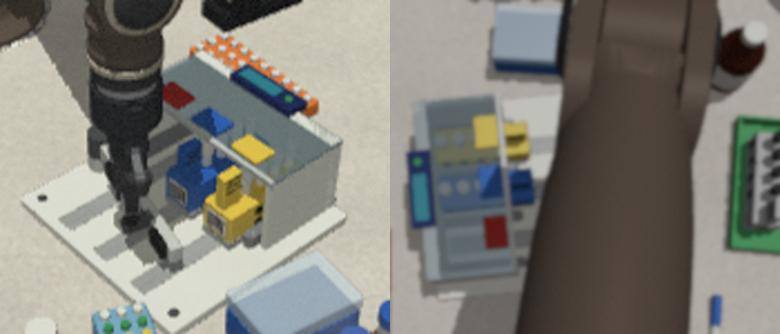

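Request:
drive_tool([
  [10,[-0.1,0,5.3],[0,-0.035,0]],
  [10,[-0.1,0,5.3],[0,-0.035,0]],
  [10,[-0.1,0,5.3],[0,-0.035,0]],
  [10,[0,0,0],[0,0,0]],
])

```text
time: 59.75
ee_pos: [0.5731, -0.079, 0.0841]
tcp_rot: [-1.558, 0.216, -0.214]
ft_force: [-5.8, 2.6, 8.2]
gripper_width: 0.0168
```

Request:
drive_tool([
  [10,[-0.1,0,2.7],[0,-0.0175,0]],
  [10,[-0.1,0,2.7],[0,-0.0175,0]],
  [10,[0,0,0],[0,0,0]],
])

```text
time: 60.05
ee_pos: [0.5743, -0.0743, 0.0841]
tcp_rot: [-1.561, 0.189, -0.188]
ft_force: [-3.9, 0.8, 8.1]
gripper_width: 0.017
```

Request:
drive_tool([
  [10,[-0.1,0,2.7],[0,-0.0175,0]],
  [10,[0,0,0],[0,0,0]],
])

```text
time: 60.25
ee_pos: [0.5749, -0.0717, 0.0841]
tcp_rot: [-1.562, 0.175, -0.174]
ft_force: [-5.0, 1.7, 8.2]
gripper_width: 0.0168
```

```bash
python3 k.py; python3 v.py
```

```text
t 60.2 tcp [574.9 -71.7  84.1] F [-5.   1.7  8.2] w 16.8 q [-0.12  0.27 -0.19  1.11  0.    1.67]
[[0.975, -0.001, 0.22], [-0.22, 0.002, 0.975], [-0.001, -1.0, 0.001]]
153.23345827901758 -12.32433958941762
t 60.4 tcp [574.9 -71.7  84.1] F [-5.7  0.6  8.6] w 17.2 q [-0.12  0.27 -0.19  1.11  0.    1.67]
[[0.975, -0.0, 0.221], [-0.221, 0.002, 0.975], [-0.001, -1.0, 0.002]]
bay TCP -40.63019293317655 -19.638102013388526
```

View pics/v.png

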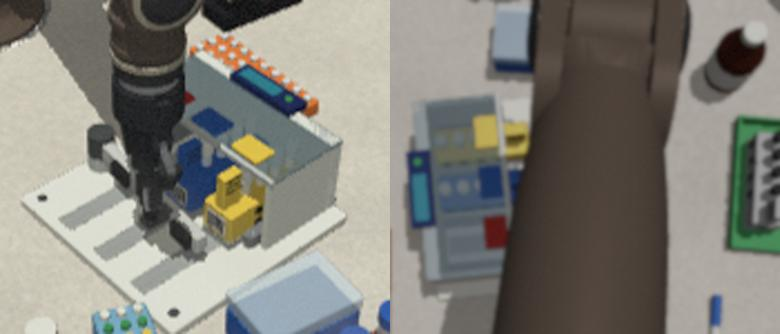

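Request:
drive_tool([
  [10,[-0.1,0,2.7],[0,-0.0175,0]],
  [10,[-0.1,0,2.7],[0,-0.0175,0]],
  [10,[0,0,0],[0,0,0]],
])

```text
time: 60.65
ee_pos: [0.576, -0.0664, 0.0841]
tcp_rot: [-1.564, 0.147, -0.147]
ft_force: [-3.8, -0.0, 7.9]
gripper_width: 0.0172
```

Request:
drive_tool([
  [10,[-0.1,0,2.7],[0,-0.0175,0]],
  [10,[0,0,0],[0,0,0]],
])

```text
time: 60.85
ee_pos: [0.5764, -0.0638, 0.0841]
tcp_rot: [-1.565, 0.134, -0.133]
ft_force: [-4.3, 0.1, 8.1]
gripper_width: 0.0171
```

Request:
drive_tool([
  [10,[-0.1,0,2.7],[0,-0.0175,0]],
  [10,[0,0,0],[0,0,0]],
])

```text
time: 61.05
ee_pos: [0.5768, -0.0612, 0.0841]
tcp_rot: [-1.566, 0.12, -0.119]
ft_force: [-4.2, 1.7, 8.2]
gripper_width: 0.0172
```

Request:
drive_tool([
  [10,[-0.1,0,2.7],[0,-0.0175,0]],
  [10,[0,0,0],[0,0,0]],
])

```text
time: 61.25
ee_pos: [0.5772, -0.0585, 0.0841]
tcp_rot: [-1.567, 0.106, -0.106]
ft_force: [-3.4, 0.3, 8.0]
gripper_width: 0.0168
```

Request:
drive_tool([
  [10,[-0.1,0,2.7],[0,-0.0175,0]],
  [10,[0,0,0],[0,0,0]],
])

```text
time: 61.45
ee_pos: [0.5775, -0.0558, 0.0841]
tcp_rot: [-1.568, 0.092, -0.092]
ft_force: [-3.1, 0.5, 7.8]
gripper_width: 0.0171
```

```bash
python3 k.py; python3 v.py
```

```text
t 61.5 tcp [577.5 -55.8  84.1] F [-3.1  0.5  7.8] w 17.1 q [-0.1   0.27 -0.19  1.11  0.    1.59]
[[0.993, 0.0, 0.117], [-0.117, 0.001, 0.993], [-0.0, -1.0, 0.001]]
153.231642838664 -6.30268463608891
t 61.5 tcp [577.5 -55.8  84.1] F [-3.2  0.   7.9] w 16.9 q [-0.1   0.27 -0.19  1.11  0.    1.59]
[[0.993, 0.0, 0.118], [-0.118, 0.001, 0.993], [-0.0, -1.0, 0.001]]
bay TCP -25.086101304972754 -23.748926853860155
```

View pics/v.png

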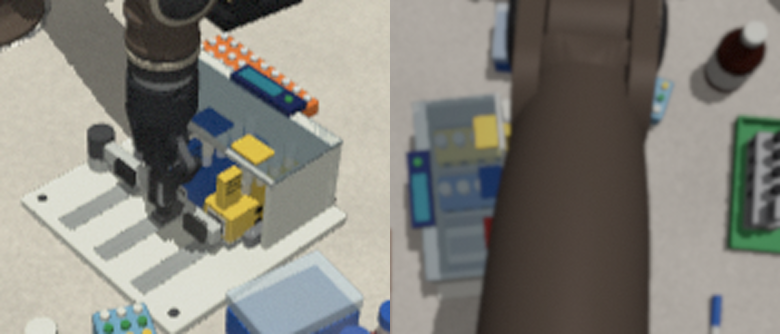

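Request:
drive_tool([
  [10,[-0.1,0,2.7],[0,-0.0175,0]],
  [10,[0,0,0],[0,0,0]],
])

```text
time: 61.75
ee_pos: [0.5776, -0.055, 0.0841]
tcp_rot: [-1.572, 0.08, -0.08]
ft_force: [-2.9, -5.8, 7.9]
gripper_width: 0.0164
```

Request:
drive_tool([
  [10,[-0.1,0,2.7],[0,-0.0175,0]],
  [10,[0,0,0],[0,0,0]],
])

```text
time: 61.95
ee_pos: [0.5777, -0.0546, 0.0841]
tcp_rot: [-1.577, 0.067, -0.067]
ft_force: [-3.7, -14.9, 7.1]
gripper_width: 0.0171
```

Request:
drive_tool([
  [10,[-0.1,0,2.7],[0,-0.0175,0]],
  [10,[0,0,0],[0,0,0]],
])

```text
time: 62.15
ee_pos: [0.5778, -0.0541, 0.0841]
tcp_rot: [-1.582, 0.055, -0.055]
ft_force: [-4.1, -23.4, 6.8]
gripper_width: 0.0169
```

Request:
drive_tool([
  [10,[0,0,-5],[0,0.03,0]],
  [10,[0,0,0],[0,0,0]],
])

```text
time: 62.35
ee_pos: [0.5777, -0.0543, 0.0841]
tcp_rot: [-1.57, 0.076, -0.076]
ft_force: [-3.4, -2.7, 7.0]
gripper_width: 0.0167
```

Still at the stop with almost no force. Release and lift straight up, then move off to see.

Request:
drive_tool([
  [40,[0,0,0],[0,0,0]],
  [40,[0,0,0],[0,0,0]],
  [40,[0,0,0],[0,0,0]],
  [40,[0,-15,0],[0,0,0]],
  [40,[0,-25,0],[0,0,0]],
  [40,[0,-30,0],[0,0,0]],
  [40,[0,-30,0],[0,0,0]],
  [40,[-10,0,-30],[0,0,0]],
  [40,[-10,0,-35],[0,0,0]],
  [40,[-10,0,-35],[0,0,0]],
  [40,[-10,0,-35],[0,0,0]],
  [40,[-10,0,-35],[0,0,0]],
])

```text
time: 63.55
ee_pos: [0.5112, -0.2185, 0.1826]
tcp_rot: [-1.568, 0.075, -0.074]
ft_force: [0.9, -0.1, -0.4]
gripper_width: 0.0399
```

Request:
drive_tool([
  [40,[-20,0,-35],[0,0,0]],
  [40,[-20,0,-35],[0,0,0]],
  [40,[-20,0,-35],[0,0,0]],
  [40,[-20,0,-35],[0,0,0]],
  [40,[-20,0,-35],[0,0,0]],
  [40,[-20,0,-35],[0,0,0]],
  [40,[0,0,0],[0,0,0]],
])

```text
time: 64.25
ee_pos: [0.37, -0.4181, 0.1823]
tcp_rot: [-1.569, 0.08, -0.078]
ft_force: [0.5, 0.5, 0.3]
gripper_width: 0.0401
```

```bash
python3 - <<'E'
from h import *
st()
S=vision.read_camera("scene");T=vision.read_camera("top")
k=dict(interpolation=cv2.INTER_CUBIC)
cv2.imwrite("pics/z_top.png",cv2.resize(T["image"][140:270,215:355,::-1],None,fx=5.5,fy=4.4,**k))
cv2.imwrite("pics/z_scene.png",cv2.resize(S["image"][165:300,215:370,::-1],None,fx=5,fy=4.4,**k))
cv2.imwrite("pics/z_all.png",cv2.resize(T["image"][:,:,::-1],(784,588)))
for n,z in dict(rack_yellow=.015,rack_blue=.015,reader_knob=.1,wash_bottle=0,cool_block=0,tip_box=0,cryo_box=0,marker=0,tape_dispenser=0,microtube_rack=0,done_1=.004).items():
    for p,l in((S,"S"),(T,"T")):
        for r in vision.place_of(p,n)[:2]:
            if r["conf"]>.4: print(n,l,round(r["conf"],2),np.round(atz(p,r["xy"],z)[:2]*1000))
E
```

```text
t 64.2 tcp [ 370.  -418.1  182.3] F [0.5 0.5 0.3] w 40.1 q [-0.85  0.19 -0.07  1.31 -0.    0.83]
[[0.995, -0.002, 0.1], [-0.1, 0.0, 0.995], [-0.002, -1.0, 0.0]]
rack_yellow S 0.83 [609.  57.]
rack_yellow S 0.53 [ 563. -379.]
rack_yellow T 0.63 [607.  62.]
rack_yellow T 0.58 [ 677. -174.]
rack_blue S 0.78 [531.  57.]
rack_blue T 0.73 [540.  43.]
reader_knob S 0.8 [581. -56.]
reader_knob T 0.62 [581. -53.]
wash_bottle S 0.69 [ 724. -287.]
wash_bottle T 0.77 [ 732. -303.]
cool_block S 0.73 [ 680. -183.]
cool_block S 0.62 [551. -34.]
cool_block T 0.66 [ 677. -171.]
cool_block T 0.65 [765. -22.]
tip_box S 0.83 [754. -17.]
tip_box T 0.6 [769. -24.]
cryo_box S 0.73 [751. 283.]
cryo_box T 0.74 [743. 274.]
marker S 0.53 [ 338. -259.]
marker T 0.55 [ 330. -264.]
tape_dispenser S 0.61 [233. 349.]
tape_dispenser T 0.85 [244. 347.]
microtube_rack S 0.9 [400. 232.]
microtube_rack T 0.87 [390. 236.]
microtube_rack T 0.56 [545.  49.]
done_1 S 0.92 [ 558. -415.]
done_1 S 0.72 [ 569. -342.]
done_1 T 0.9 [ 553. -410.]
```

View pics/z_top.png

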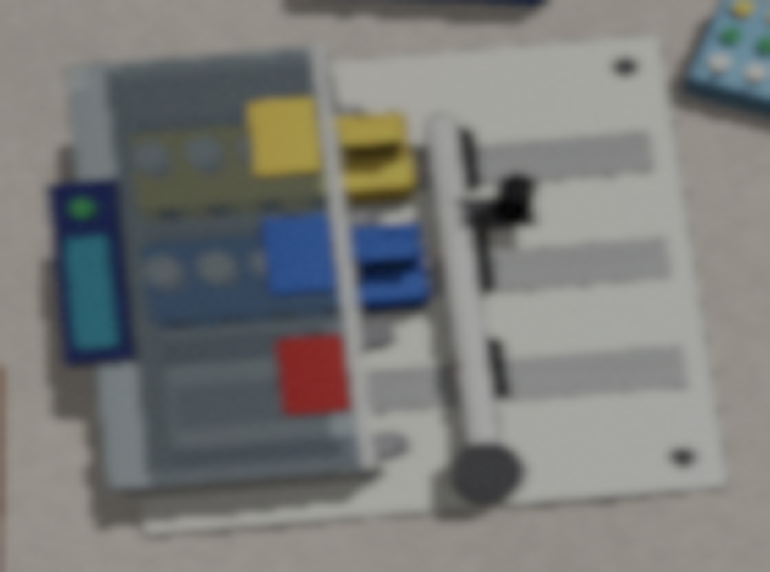

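View pics/z_scene.png

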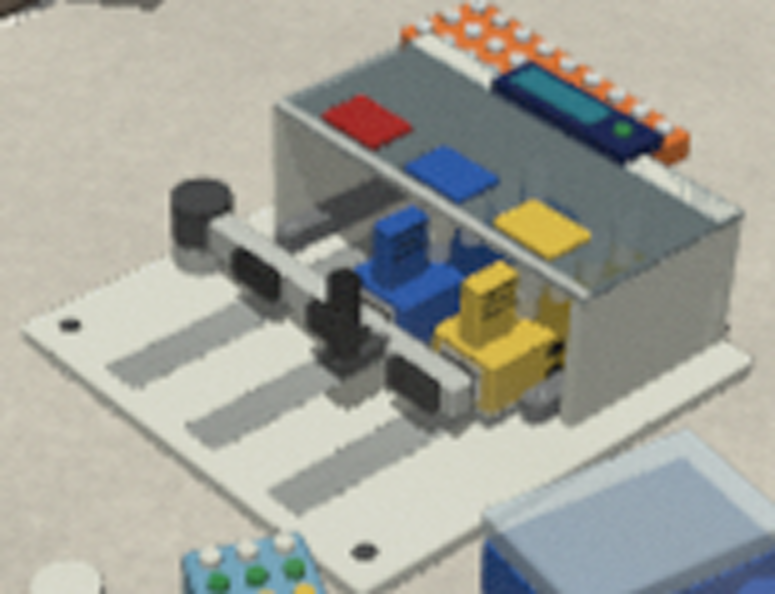

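View pics/z_all.png

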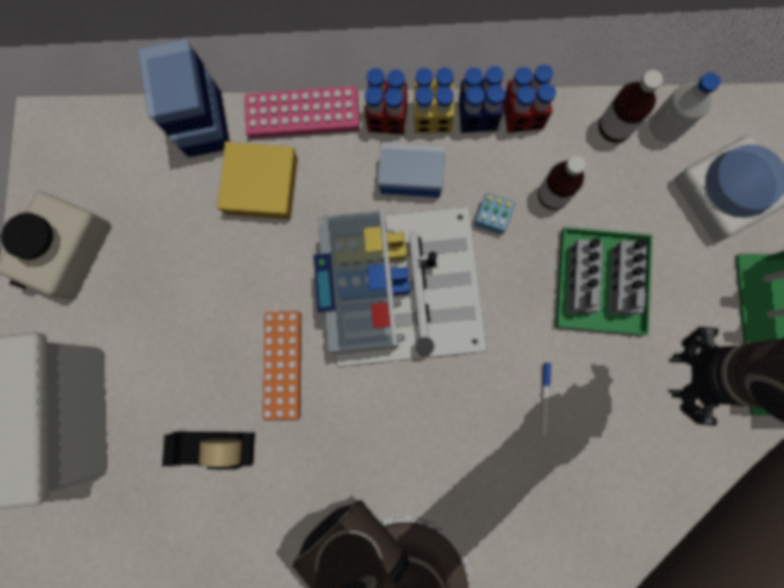

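```bash
python3 -c "
from bench import sign_off
print(sign_off())"
```

```text
the job is handed in; nothing more can be done
None
```

The rack changeover is finished and handed in at about 64 s of the 210 s allowed. There was no red waiting rack at the start, so the red lane is now empty.

- **Reader arm out:** I swung it about 86° away from the lanes by its knob, estimated at about 1.7 rad open, before moving any rack.
- **Finished racks:** Both grey racks, from the blue and red lanes, stand upright side by side in the green out tray.
- **Waiting racks:** I slid yellow and blue, tubes first, into the lanes under their own clips until they met the end stop. Push force rose to about 18–19 N with no further movement.
- **Reader arm back:** I returned it across the rack ends to its stop. It stopped moving as the force rose to about 23 N, and I eased that off before letting go.

**Last checks:** In the final pictures the arm lies parallel to the hood edge with a small gap to both racks. The blue rack's end sits in almost the same place as the grey rack that was home there before. The bystanders are where they were, within about 1 cm, which is the networks' scatter.

**What disagreed:** The networks gave a few false hits, such as a "rack_red" and second "yellow" and "cool_block" spots, which the pictures ruled out. The scene camera also put the blue rack about 9 mm to one side of where the top camera did; I trusted the stop contact and the pictures over that. Twice while turning the gripper at the knob the last joint reached its range end and the tool pose drifted; I corrected it before gripping.

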